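Set up the camera test rail

ROBOT

A 6-joint arm with a two-finger parallel gripper is mounted at the origin on a cart in front of the work surface, level with it; the furniture and walls round the work are solid. World frame = base frame: x ahead of the robot, y to its left, z up, the work surface at z = 0. Lengths are in m, angles in rad, forces in N, time in s.
With the tool pointing down it reaches from about 0.425 to 0.95 m from the base axis. Payload 14.7 kg.
Tool frame: the origin (TCP) lies between the finger pads; the fingertips stand 25 mm ahead of it and the grasp point (between the pads) lies 6 mm ahead of it; z points along the fingers, y is the direction in which the jaws open and shut (so a half turn about z gives the same grasp; the last joint's range is limited). The gripper opens to 85 mm and grips with 20 to 120 N. Pads are 22 mm wide; open, the fingers measure 114 mm over their backs; the gripper's body (76 mm by 85 mm) begins 54 mm behind the grasp point. The pads swing forward as they close: fully open they stand 13 mm farther back than shut.
Start: joints at [-0.047, 0.48, 1.596, -0, 1.065, -0.047], TCP at [0.65, 0, 0.256] pointing down, gripper open.
Joint ranges: [-2.75, 2.75], [-0.82, 2.05], [0.23, 2.67], [-1.56, 4.7], [0.09, 2.69], [-2.92, 2.92]. Speed limits (rad/s): [1.89, 1.89, 2.39, 3.01, 3.01, 3.01].

INTERFACE

Orientations are given as a rotation vector (axis times angle).
In Python, from workcell import robot gives the robot as it stands.
- The arm moves only by the shell command python3 -m pendant 'ROWS' [FORCE]. ROWS is JSON, a list of rows, each a list of 5 numbers: the shift along the tool's x, y, z in m, then the turn about the tool's z in degrees, then the closure, from 0 (fully open) to 1 (shut). A call has exactly 10 rows; each row shifts and turns the commanded pose from where the row before left it, along the tool's axes as they then stand; what a row does not reach is not made up. A row lasts 1/10 s, in which the tool goes at most 50 mm and 8.59 degrees, less where a joint would pass 70% of its speed; a pose out of reach is approached as far as the arm can. A call with a gripper value outside its range is refused whole. The fingers move at their own pace and stop on an object; FORCE is the grip in N (left out, the last holds). Time passes only in rows, so rows that do not move let the fingers close, or fill a call up. It gives the time, the measured TCP pose, the force and the opening at its end, in the units of the state.
- robot.get_state(): the state, without advancing time (a new reading comes with each control period).
- robot.capture(name): name is "scene" or "side" or "wrist"; returns the picture (420x560x3 uint8, red, green, blue); there is no depth.
- robot.camera_params(name): a dict with "fovy" (degrees; the focal length in pixels is half the picture's height over the tangent of half this angle, whatever the lens; pixels are square), "cx", "cy" (the principal point, pixels), "rvec" (rotation vector, rad) and "tvec" (3), from world to camera coordinates, as OpenCV has them. Camera axes: x right, y down, z forward; pixel columns grow to the right and rows downward; lengths in m; the calibration is good to about 2 mm. A picture is of the moment at which its call begins: read the wrist's pose just before it. camera_params takes no time and is no camera call; for the wrist camera it gives the pose at the moment of the call.
- robot.job_done(): hands the job in, once; it reports no verdict.
The state is a dict: "time_s": time; "joints": joint angles; "dq": joint speeds; "joint_torque": joint torques, N m; "position": TCP position; "eef_rot": TCP orientation; "wrist_force": force on the tool from outside, world axes, zero at the start; "wrist_torque": the same for the moment, N m; "finger_gap": opening from 0.0 (shut) to 1.0 (fully open).
Only numpy, scipy, OpenCV 4.12 (cv2) and the standard library are available. Lean on these libraries where they do the work, as an engineer would, in place of code of your own. Each camera call takes 0.05 s, during which the arm holds its last target.

TASK

Get the camera test rail ready for a shot: take the small red-capped bottle off the track and stand it upright on the bench, hang the target plate by its eye on the carriage's hook with the chequered face towards the camera, and push the carriage along until its white line is level with the yellow pointer. Leave the other things on the bench where they are.

Things in the scene. Friction and masses are not known exactly. Their poses are not given: they have to be found in the camera images.
- rail: Fixed camera test rail: grey base 90 x 420 x 10 mm (own x, y, z), two steel rods along y at x = -34 and +34 mm, tops 20 mm above the bench. White camera head, 56 mm wide, 140 mm high, at its +y end (y = 143 to 208 mm), lens looking along -y. Origin: centre of the base's underside; y points along the track to the camera, x away from the robot.
- carriage: Blue carriage; slides only along the rail's y, held by about 3 N of friction wherever it is left, no spring. Starts at the end far from the camera. Axes as the rail's; origin at bench height on the track's centre line, under its middle. Saddle y -50 to +50 mm, x -125 to +50 mm, top 38 mm up. White line across its top at y = 0.
- push_face (a point): Centre of the carriage's flat end face to push towards the camera: face 75 wide x 34 mm high, 4 to 38 mm above the bench, on the solid push block on the robot's side of the saddle (carriage x -125 to -50, y = -50 mm), clear of the base. The opposite face, at y = +50 mm, is alike. Axes as the carriage's.
- hook_seat (a point): Middle of the top of the carriage's hook rod, 168.5 mm above the bench; axes as the carriage's. The level rod, 7 mm thick, runs along +y from a 10 mm post (36 mm behind this point, 169 mm high) to 28 mm ahead of it, where a short tip turns up to 178 mm above the bench.
- white_line (a point): Far end (+x) of the white line on the carriage's top, 3 mm wide, next to the pointer; axes as the carriage's.
- pointer: Yellow flat pointer on a black block 22 x 22 x 34 mm (40 mm high in all) beside the rail's far (+x) edge, fixed; it points along its own -x. Axes as the rail's. The carriage is at the mark when the white line is at y = 0 in this frame.
- pointer_tip (a point): Tip of the yellow pointer, 37 mm above the bench.
- plate_centre (a point): Centre of the target plate's panel: loose, 60 g, 100 wide (own x) x 8 thick (own y) x 54 mm high (z). Chequered face looks to own +y; back plain grey. It starts upright in the stand, lower edge 8 mm above the bench. Can be pinched across its thickness at the top edge beside the eye, 41 mm left or right of the middle.
- eye_top (a point): Top of the window in the plate's hanging eye, which rests on the hook rod: 57.5 mm above plate_centre; axes as the plate's. The eye is a house-shaped loop on the middle of the panel's top edge, 42 mm wide outside, 8 mm thick; window 28 mm wide, 30 mm high from the panel's edge to its pointed top.
- plate_front (a point): Imaginary point 200 mm straight in front of the plate's chequered face (own +y of plate_centre); tells which way the face looks.
- target_plate: The same target plate: origin at the middle of its lower edge, 27 mm below plate_centre; same axes.
- plate_stand: Black slotted stand that holds the plate, fixed; 60 x 46 x 26 mm, slot 11 mm wide along its x, slot floor 8 mm above the bench. Origin: centre of its underside.
- bottle_centre (a point): Small white bottle with red cap, loose, 34 mm diameter, 62 mm high, cap 22 mm; stands on the rail's base between the rods, in the carriage's way. Point: on its axis, half-way up (31 mm above its foot).
- red_bottle: The same bottle: origin at the centre of its foot; own z is its axis.
- timer: Bystander, loose: digital bench timer lying flat, 68 x 62 x 19 mm; origin at the centre of its underside.
- tip_box: Bystander, loose: pipette-tip box with clear lid, 76 x 118 x 68 mm (x, y, z); origin at the centre of its underside.
- waste_cup: Bystander, loose: open grey cup, 67 mm across, 78 mm high; origin at the centre of its underside.
- mouse: Bystander, loose: black computer mouse, 106 x 61 x 36 mm; origin at the centre of its underside.
- slide_box: Bystander, loose: flat green slide box, 90 x 156 x 33 mm; origin at the centre of its underside.
- pipette_tray: Shallow grey tray with a pipette and a marker in it, 116 x 348 mm, up to 40 mm high, fixed, near the bench's front edge; origin at the centre of its underside, its long side along its own y.

How it is judged:
At the end, for the whole second after the job is handed in: White line within 4 mm of the pointer; plate hanging still by its eye on the hook rod, upright, chequered face towards the camera (within about 40 degrees); bottle upright on the bench itself, off the track; all at rest; no bystander moved over 30 mm (y of white_line in the frame of pointer between -0.004 and 0.004 m and linear speed of carriage below 0.01 m/s and x of eye_top in the frame of carriage between -0.012 and 0.012 m and y of eye_top in the frame of carriage between -0.028 and 0.032 m and z of eye_top in the frame of carriage between 0.161 and 0.176 m and y of plate_front in the frame of carriage above 0.15 m and angle between plate_centre's own z axis and vertical below 0.25 rad and linear speed of target_plate below 0.04 m/s and height (world z) of bottle_centre below 0.036 m and angle between bottle_centre's own z axis and vertical below 0.15 rad and linear speed of red_bottle below 0.02 m/s); the robot touches nothing.
It fails at once if a bystander is moved by more than 30 mm (distance of any of timer, tip_box, waste_cup, mouse, slide_box from where it was at the start of the episode above 0.03 m).
It also fails if it takes over 72 s, if anything falls off the work surface, if the arm or the gripper's body presses on something with over 40 N, if the wrist force passes 120 N, or if a joint passes its speed limit or range.

## Working session

There is one attempt and no reset: what is moved stays moved. The work goes in short steps, Python scripts to look and compute and a shell command to move; the robot and the scene stay as the last step left them, time stands still between calls to the robot, and variables do not carry over. Pictures are saved under pics/ and viewed, and the job is handed in when it is done.

```bash
ls; mkdir -p pics; python3 - <<'E'
from workcell import robot
import cv2
print(robot.get_state())
for n in ["scene","side","wrist"]:
    print(n,robot.camera_params(n))
    cv2.imwrite(f"pics/{n}0.png",robot.capture(n)[:,:,::-1])
E
```

```text
pics
{'time_s': 0.0, 'joints': array([-4.66064139e-02,  4.80846444e-01,  1.59691065e+00,  1.49660661e-06,
        1.06512508e+00, -4.65805933e-02]), 'dq': array([ 0.00013854, -0.00062859,  0.00074999, -0.00064736,  0.00114056,
        0.00082328]), 'joint_torque': array([ 2.41355090e-03, -9.50650907e+01, -4.30184269e+01, -5.27583288e-04,
        1.24796593e-02,  1.26860105e-04]), 'position': array([6.49585113e-01, 3.66201359e-05, 2.55649203e-01]), 'eef_rot': array([-2.22079602e+00, -2.22073707e+00,  1.36209724e-03]), 'wrist_force': array([-0.24012349,  0.40669069,  0.17992869]), 'wrist_torque': array([-0.0205805 , -0.02099612, -0.05719826]), 'finger_gap': 0.9983622004680139}
scene {'fovy': 45.75338953770985, 'cx': 283.7505027509656, 'cy': 211.37085182628016, 'rvec': array([ 2.13403321, -1.07613125,  0.48042209]), 'tvec': array([-0.32391602,  0.35370034,  1.17747844])}
side {'fovy': 49.22472563400633, 'cx': 286.3186632082698, 'cy': 203.78076287542063, 'rvec': array([ 1.0337509 , -2.46415666,  0.96420675]), 'tvec': array([0.355028  , 0.38552808, 1.49507025])}
wrist {'fovy': 64.38512360142124, 'cx': 282.8475968968082, 'cy': 214.04441585570763, 'rvec': array([-2.80995206e+00, -4.20534633e-04,  2.52911789e-03]), 'tvec': array([-0.64869679, -0.04220843,  0.38162286])}
```

View pics/scene0.png

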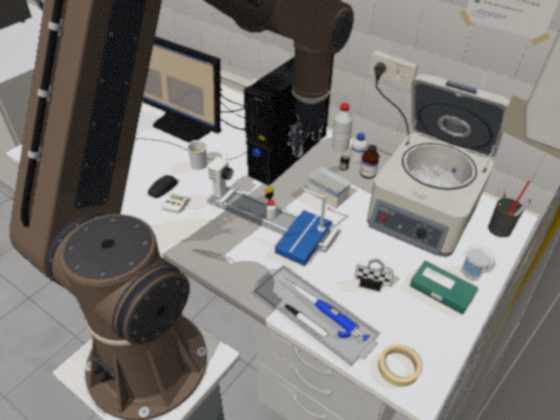

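View pics/side0.png

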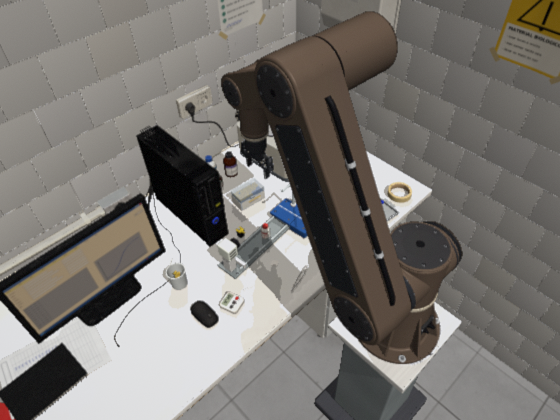

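View pics/wrist0.png

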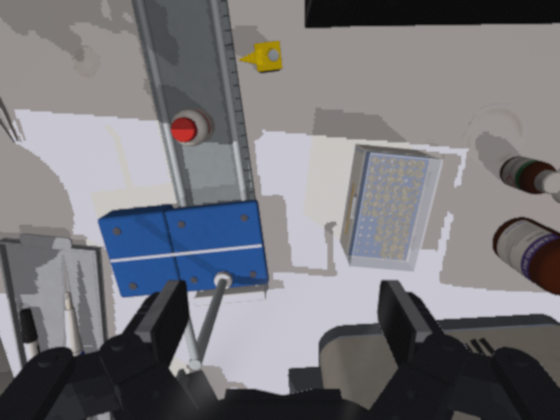

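```bash
cat > h.py <<'E'
import numpy as np, cv2
from scipy.spatial.transform import Rotation as Rot
from workcell import robot
def K(p):
    f=210/np.tan(np.radians(p['fovy'])/2); return np.array([[f,0,p['cx']],[0,f,p['cy']],[0,0,1]])
def ray(p,uv):
    R=Rot.from_rotvec(p['rvec']).as_matrix(); c=-R.T@p['tvec']
    d=R.T@np.linalg.inv(K(p))@np.array([uv[0],uv[1],1.]); return c,d/np.linalg.norm(d)
def onz(p,uv,z):
    c,d=ray(p,uv); return c+d*(z-c[2])/d[2]
def proj(p,X):
    X=np.atleast_2d(np.array(X,float)); return cv2.projectPoints(X,p['rvec'],p['tvec'],K(p),None)[0].reshape(-1,2)
def tri(obs):
    A=np.zeros((3,3));b=np.zeros(3)
    for p,uv in obs:
        c,d=ray(p,uv);M=np.eye(3)-np.outer(d,d);A+=M;b+=M@c
    X=np.linalg.solve(A,b); return X,[np.linalg.norm(proj(p,X)[0]-uv) for p,uv in obs]
E
python3 - <<'E'
from h import *
np.set_printoptions(precision=4,suppress=True)
for n in ["scene","side","wrist"]:
    p=robot.camera_params(n); print(n,ray(p,(280,210)))
import pickle
P={n:robot.camera_params(n) for n in ["scene","side","wrist"]}
pickle.dump(P,open("P0.pkl","wb"))
w=P['wrist']
print("line ends",onz(w,(109,262),.038),onz(w,(263,246),.038))
print("pointer tip",onz(w,(241,60),.037))
print("bottle cap",onz(w,(183,130),.072))
print("rail far edge",onz(w,(225,5),.01),onz(w,(255,195),.01))
print("post base",onz(w,(222,282),.038))
# scale-up crops
for n,box in [("scene",(180,130,420,310)),("side",(150,170,350,340)),("wrist",(80,20,320,400))]:
    im=cv2.imread(f"pics/{n}0.png");x0,y0,x1,y1=box
    k=min(800/(x1-x0),600/(y1-y0));cv2.imwrite(f"pics/{n}0c.png",cv2.resize(im[y0:y1,x0:x1],None,fx=k,fy=k,interpolation=cv2.INTER_CUBIC)); print(n,k)
E
```

```text
scene (array([-0.3081, -0.6002,  1.0777]), array([ 0.5868,  0.4204, -0.6921]))
side (array([-0.2988,  0.7553,  1.3602]), array([ 0.5009, -0.4508, -0.7388]))
wrist (array([0.6494, 0.0843, 0.3735]), array([-0.0101, -0.3141, -0.9493]))
line ends [ 0.4541 -0.0881  0.038 ] [ 0.627  -0.0684  0.038 ]
pointer tip [0.6103 0.1184 0.037 ]
bottle cap [0.561  0.0587 0.072 ]
rail far edge [0.594  0.1688 0.01  ] [ 0.6173 -0.0181  0.01  ]
post base [ 0.5792 -0.1135  0.038 ]
scene 3.3333333333333335
side 3.5294117647058822
wrist 1.5789473684210527
```

View pics/scene0c.png

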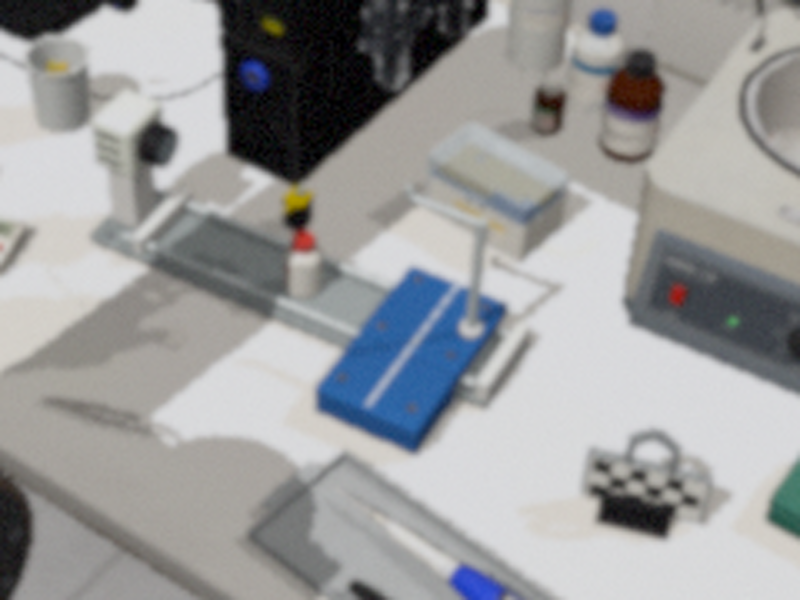

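View pics/wrist0c.png

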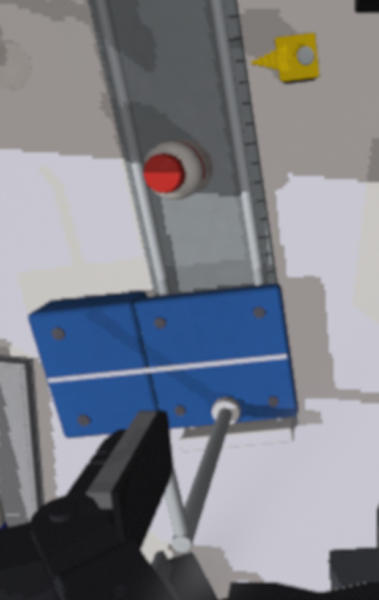

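```bash
python3 - <<'E'
from h import *
import pickle
np.set_printoptions(precision=4,suppress=True)
P=pickle.load(open("P0.pkl","rb"))
for n in P:
    print(n,"cap pred",proj(P[n],[(0.561,0.0587,.072)]))
    im=cv2.imread(f"pics/{n}0.png").astype(int)
    b,g,r=im[...,0],im[...,1],im[...,2]
    m=((r>140)&(g<70)&(b<70)).astype(np.uint8)
    k,l,s,c=cv2.connectedComponentsWithStats(m)
    print([(s[i,4],s[i,:4].tolist(),c[i].round(1).tolist()) for i in range(1,k) if s[i,4]>8])
w=P['wrist']
print("tipbox top", [onz(w,u,.068)[:2] for u in [(358,147),(345,262),(440,158),(415,270)]])
print("pc base corner",onz(w,(306,25),0),"ptr block",[onz(w,u,.036)[:2] for u in [(257,43),(282,42),(258,72),(283,70)]])
s=P['scene'];c=lambda u,v:(u/3.3333+180,v/3.3333+130)
print("stand ctr",onz(s,c(635,530),0), "plate panel top L,R",[onz(s,c(*u),.062) for u in [(590,448),(712,478)]],"cam base",onz(s,c(135,225),.01))
print("plate bottom L,R",[onz(s,c(*u),.008) for u in [(585,490),(703,520)]], "eye",onz(s,c(655,433),.095))
print("wrist stand",onz(w,(305,370),.026))
E
```

```text
scene cap pred [[270.2839 200.213 ]]
[(np.int32(33), [341, 104, 8, 7], [344.2, 106.4]), (np.int32(18), [268, 200, 5, 5], [270.3, 201.9])]
side cap pred [[265.0035 224.5594]]
[(np.int32(133), [0, 403, 11, 17], [3.7, 412.3])]
wrist cap pred [[182.9476 129.9933]]
[(np.int32(230), [171, 129, 23, 13], [182.4, 133.9])]
tipbox top [array([0.717 , 0.0434]), array([ 0.7122, -0.0725]), array([0.7927, 0.0335]), array([ 0.7847, -0.0816])]
pc base corner [0.6717 0.1538 0.    ] ptr block [array([0.6253, 0.1327]), array([0.6481, 0.1335]), array([0.6257, 0.1083]), array([0.649, 0.11 ])]
stand ctr [ 0.505  -0.3226  0.    ] plate panel top L,R [array([ 0.5083, -0.2702,  0.062 ]), array([ 0.5394, -0.3625,  0.062 ])] cam base [0.5293 0.2328 0.01  ]
plate bottom L,R [array([ 0.5103, -0.2718,  0.008 ]), array([ 0.5409, -0.3639,  0.008 ])] eye [ 0.5255 -0.3139  0.095 ]
wrist stand [ 0.6779 -0.2519  0.026 ]
```

View pics/side0c.png

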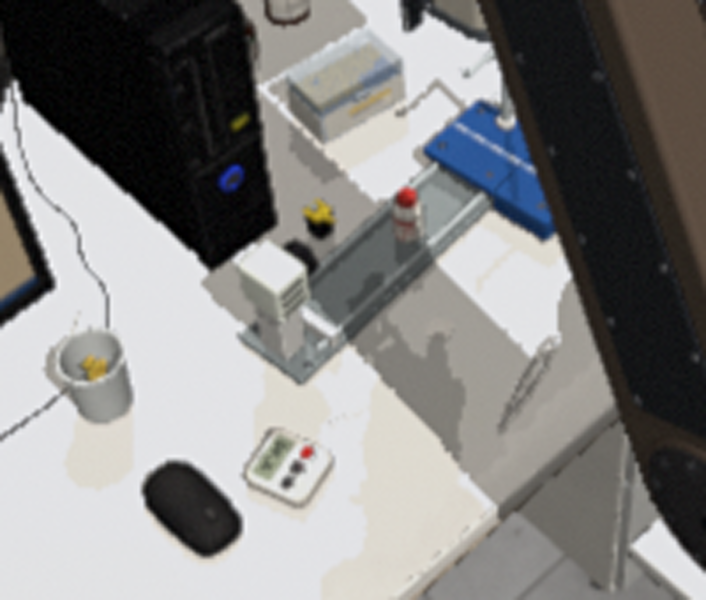

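```bash
python3 -m pendant '[[0.02,-0.03,0.03,0,0.3],[0.02,-0.03,0.03,0,0.3],[0.0187,-0.0286,0.03,0,0.3],[0,0,0.03,0,0.3],[0,0,0.01,0,0.3],[0,0,0.025,0,0.3],[0,0,0.025,0,0.3],[0,0,0.02,0,0.3],[0,0,0.005,0,0.3],[0,0,0,0,0.3]]' 30
```

```text
time_s: 1.15
position: [0.5618, 0.0585, 0.0512]
eef_rot: [-2.222, -2.221, 0.001]
wrist_force: [-0.1, 0.3, 0.7]
finger_gap: 0.704
```

```bash
python3 -m pendant '[[0,0,0,0,1],[0,0,0,0,1],[0,0,0,0,1],[0,0,0,0,1],[0,0,0,0,1],[0,0,-0.02,0,1],[0,0,-0.03,0,1],[0,0,-0.02,0,1],[0,0,0,0,1],[0,0,0,0,1]]' 30
python3 - <<'E'
from h import *
import pickle
im=robot.capture("wrist");pickle.dump(robot.camera_params("wrist"),open("Pw1.pkl","wb"))
cv2.imwrite("pics/w1.png",im[:,:,::-1])
E
```

```text
time_s: 2.15
position: [0.5618, 0.0587, 0.1221]
eef_rot: [2.221, 2.221, 0.002]
wrist_force: [-0.1, -0.6, -2.0]
finger_gap: 0.374
```

View pics/w1.png

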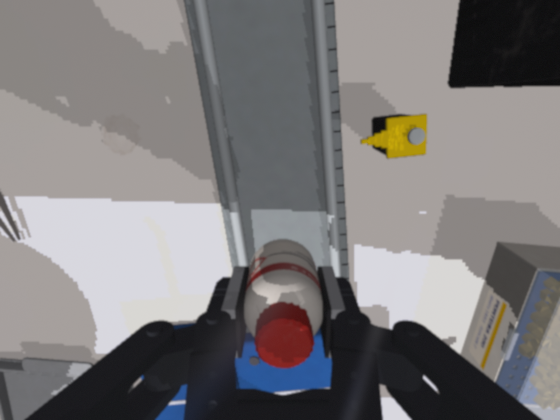

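```bash
python3 -m pendant '[[0,0.035,0,0,1],[0.001,0.035,0,0,1],[0,0.033,0,0,1],[0,0,0.025,0,1],[0,0,0.025,0,1],[0,0,0.02,0,1],[0,0,0.006,0,1],[0,0,0.004,0,1],[0,0,0,0,1],[0,0,0,0,1]]'
```

```text
time_s: 3.2
position: [0.6642, 0.0597, 0.0415]
eef_rot: [-2.221, -2.221, 0.001]
wrist_force: [-2.7, -0.5, 3.9]
finger_gap: 0.375
```

```bash
python3 -m pendant '[[0,0,0,0,0.35],[0,0,0,0,0.35],[0,0,0,0,0.35],[0,0,-0.03,0,0.35],[0,0,-0.045,0,0.35],[0,0,-0.045,0,0.35],[0,0,-0.045,0,0.35],[0,0,-0.045,0,0.35],[-0.03,-0.01,-0.04,0,0.35],[-0.04,-0.02,-0.01,0,0.35]]'
python3 -m pendant '[[-0.04,-0.015,0,0,0.3],[-0.04,-0.015,0,0,0.3],[-0.04,-0.015,0,0,0.3],[-0.04,-0.015,0,0,0.3],[-0.04,-0.01,0,0,0.3],[-0.04,0,0,0,0.3],[-0.04,0,0,0,0.3],[0,0,0,0,0.3],[0,0,0,0,0.3],[0,0,0,0,0.3]]'
python3 - <<'E'
from h import *
import pickle
P={}
for n in ["wrist","scene"]:
    P[n]=robot.camera_params(n); cv2.imwrite(f"pics/{n}2.png",robot.capture(n)[:,:,::-1])
pickle.dump(P,open("P2.pkl","wb"))
im=cv2.imread("pics/scene2.png");cv2.imwrite("pics/scene2c.png",cv2.resize(im[130:310,180:420],None,fx=3.3333,fy=3.3333,interpolation=cv2.INTER_CUBIC))
E
```

```text
time_s: 4.2
position: [0.6369, -0.0092, 0.3053]
eef_rot: [2.215, 2.22, 0.008]
wrist_force: [1.6, -1.4, -0.1]
finger_gap: 0.652
time_s: 5.2
position: [0.5645, -0.289, 0.3004]
eef_rot: [-2.221, -2.221, -0.0]
wrist_force: [0.3, -0.1, 0.3]
finger_gap: 0.694
```

View pics/wrist2.png

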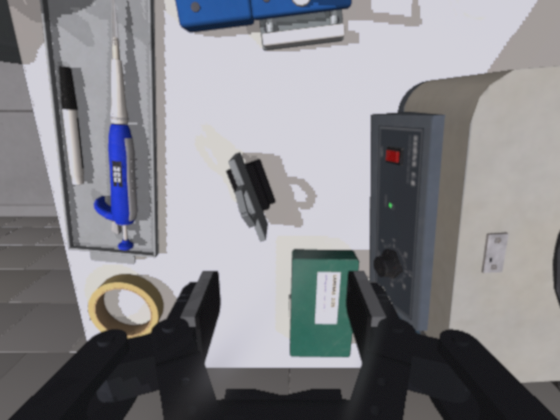

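View pics/scene2c.png

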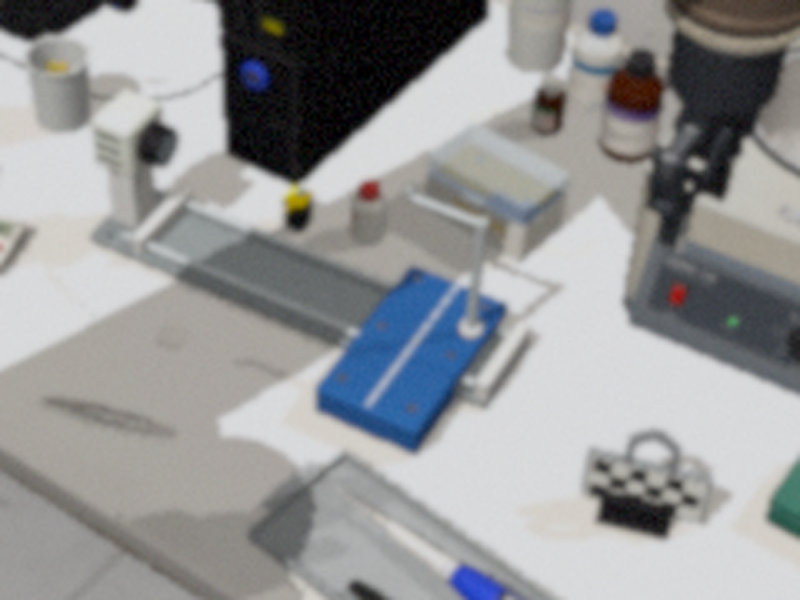

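```bash
python3 - <<'E'
import cv2
im=cv2.imread("pics/wrist2.png");cv2.imwrite("pics/wrist2c.png",cv2.resize(im[140:250,180:330],None,fx=5,fy=5,interpolation=cv2.INTER_CUBIC))
im=cv2.imread("pics/scene2.png");cv2.imwrite("pics/scene2d.png",cv2.resize(im[250:300,340:410],None,fx=11,fy=11,interpolation=cv2.INTER_CUBIC))
E
```

```text
(no output)
```

View pics/wrist2c.png

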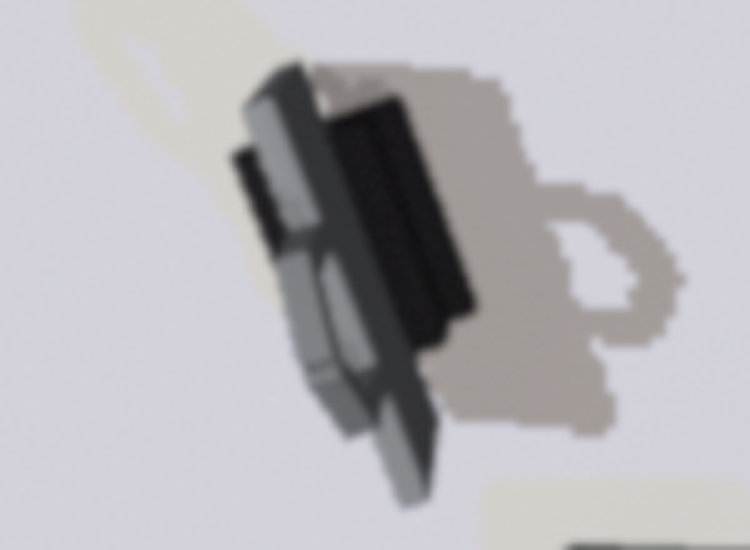

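View pics/scene2d.png

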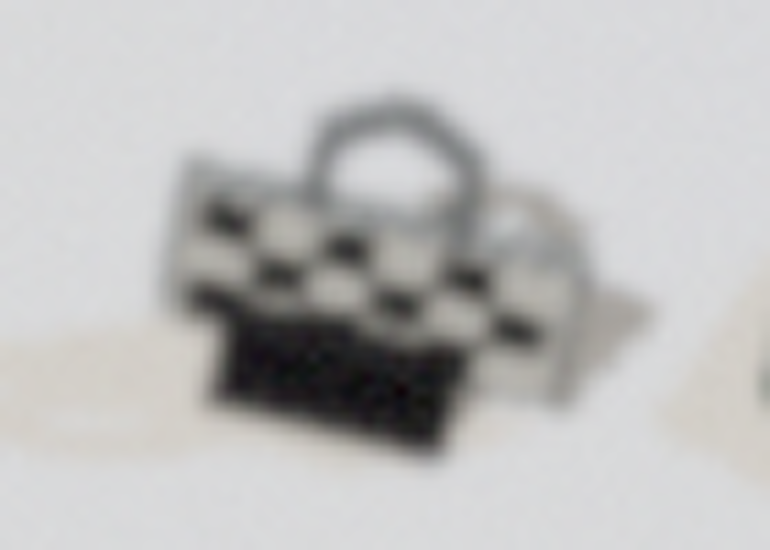

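```bash
python3 - <<'E'
from h import *
import pickle
np.set_printoptions(precision=4,suppress=True)
P=pickle.load(open("P2.pkl","rb"));w=P['wrist'];s=P['scene']
c=lambda u,v:(u/5+180-.4,v/5+140-.4)
q=[onz(w,c(*u),.062)[:2] for u in [(243,102),(272,95),(402,507),(432,498)]]
print(q)
a=(q[0]+q[1])/2;b=(q[2]+q[3])/2
print("mid",(a+b)/2,"len",np.linalg.norm(a-b),"yaw",np.degrees(np.arctan2(*(a-b)[::-1])))
m=(a+b)/2;ex=(a-b)/np.linalg.norm(a-b);print("grasp R",m-0.041*ex)
# scene
sc=lambda u,v:(u/11+340-.45,v/11+250-.45)
print("scene front top corners",[onz(s,sc(*u),.062)[:2] for u in [(187,155),(590,240)]])
# carriage in wrist0 line refine by mask
w0=pickle.load(open("P0.pkl","rb"))['wrist'];im=cv2.imread("pics/wrist0.png")
x,y=np.array(robot.get_state()['position'])[:2];print(x,y)
E
```

```text
[array([ 0.5053, -0.2661]), array([ 0.5116, -0.2646]), array([ 0.5372, -0.3603]), array([ 0.5442, -0.358 ])]
mid [ 0.5246 -0.3123] len 0.09921773004818848 yaw 108.99649466797037
grasp R [ 0.5379 -0.351 ]
scene front top corners [array([ 0.5099, -0.2679]), array([ 0.5449, -0.3585])]
0.5647141249443851 -0.28863367002258533
```

```bash
python3 -m pendant '[[-0.02,-0.01,0.03,0,0.5],[-0.02,-0.01,0.03,0,0.5],[-0.02,-0.006,0.03,0,0.5],[-0.002,-0.001,0.03,0,0.5],[0,0,0.03,-7,0.5],[0,0,0.02,-7,0.5],[0,0,0,-5,0.5],[0,0,0,0,0.5],[0,0,0,0,0.5],[0,0,0,0,0.5]]' 60
python3 - <<'E'
from h import *
import pickle
P=robot.camera_params("wrist"); im=robot.capture("wrist")[:,:,::-1];cv2.imwrite("pics/w3.png",im)
pickle.dump(P,open("P3.pkl","wb"))
E
```

```text
time_s: 6.3
position: [0.5381, -0.3515, 0.1312]
eef_rot: [1.826, 2.555, 0.0]
wrist_force: [-0.4, -0.4, -0.2]
finger_gap: 0.496
```

View pics/w3.png

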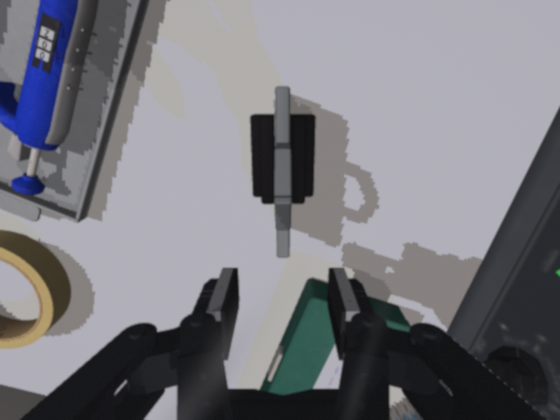

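```bash
python3 - <<'E'
from h import *
import pickle
np.set_printoptions(precision=4,suppress=True)
w=pickle.load(open("P3.pkl","rb"))
a=onz(w,(282.8,87),.062);b=onz(w,(283,257),.062);t=np.array([.5381,-.3515])
d=(a-b)[:2];L=np.linalg.norm(d);d/=L;n=np.array([d[1],-d[0]])
print(a,b,L,np.degrees(np.arctan2(d[1],d[0])),"tcp along from end",(t-b[:2])@d,"perp",(t-b[:2])@n)
E
```

```text
[ 0.5084 -0.2661  0.062 ] [ 0.5405 -0.3593  0.062 ] 0.09855964914361658 108.97386788302217 tcp along from end 0.008179153013707478 perp 0.00028236629493212894
```

```bash
python3 -m pendant '[[0,0,0.025,0,0.6],[0,0,0.025,0,0.6],[0,0,0.012,0,0.6],[0,0,0.005,0,0.6],[0,0,0,0,1],[0,0,0,0,1],[0,0,0,0,1],[0,0,0,0,1],[0,0,0,0,1],[0,0,0,0,1]]' 50
```

```text
time_s: 7.35
position: [0.5381, -0.3521, 0.0644]
eef_rot: [1.823, 2.556, -0.0]
wrist_force: [0.3, -0.3, 6.4]
finger_gap: 0.081
```

```bash
python3 -m pendant '[[0,0,-0.03,0,1],[0,0,-0.045,0,1],[0,0,-0.045,0,1],[0,0,-0.045,0,1],[0,0,-0.031,0,1],[0.0378,0.013,0,0,1],[0.0378,0.013,0,0,1],[0.0378,0.013,0,0,1],[0.0378,0.013,0,0,1],[0.0378,0.013,0,0,1]]'
python3 -m pendant '[[0,0,0,7,1],[0,0,0,8.5,1],[0,0,0,8.5,1],[0,0,0,8.5,1],[0,0,0,8.5,1],[0,0,0,8.5,1],[0,0,0,8.5,1],[0,0,0,8.5,1],[0,0,0,8.5,1],[0,0,0,8.5,1]]'
python3 - <<'E'
from h import *
import pickle
for n in ["wrist","scene"]:
    P=robot.camera_params(n); im=robot.capture(n)[:,:,::-1];cv2.imwrite(f"pics/{n}4.png",im)
    pickle.dump(P,open(f"P4{n}.pkl","wb"))
E
```

```text
time_s: 8.35
position: [0.5371, -0.1503, 0.2598]
eef_rot: [1.825, 2.557, 0.0]
wrist_force: [1.1, 0.6, -0.9]
finger_gap: 0.079
time_s: 9.35
position: [0.5374, -0.1518, 0.2597]
eef_rot: [-3.066, -0.684, 0.0]
wrist_force: [-0.2, 0.5, -1.6]
finger_gap: 0.082
```

View pics/wrist4.png

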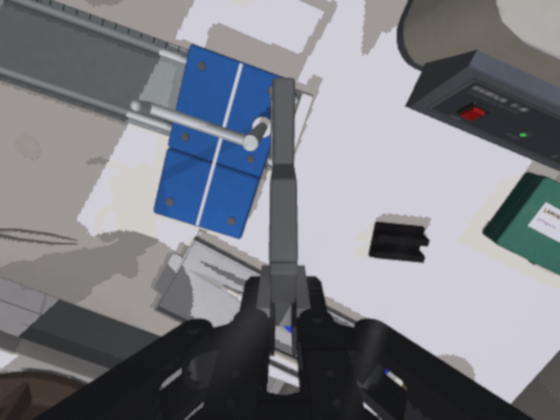

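View pics/scene4.png

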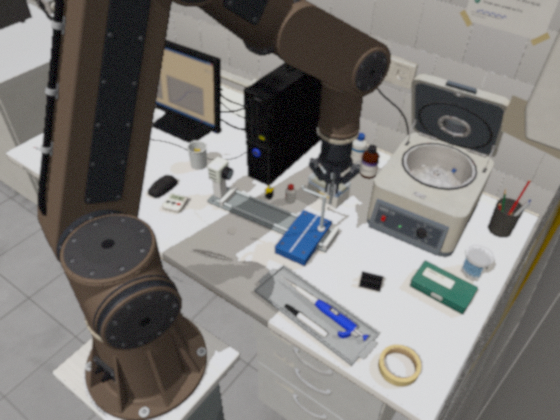

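```bash
python3 - <<'E'
from h import *
import pickle
np.set_printoptions(precision=4,suppress=True)
w=pickle.load(open("P4wrist.pkl","rb"))
im=cv2.imread("pics/wrist4.png");cv2.imwrite("pics/w4c.png",cv2.resize(im[40:250,110:310],None,fx=2.85,fy=2.85,interpolation=cv2.INTER_CUBIC))
tip=onz(w,(137,104),.178);post=onz(w,(252,143),.169)
f=onz(w,(240.5,65),.038);n=onz(w,(200,227),.038)
print("tip",tip,"post",post,np.linalg.norm(tip-post),"yaw",np.degrees(np.arctan2(-(tip-post)[0],(tip-post)[1])))
print("line",f,n,np.linalg.norm(f-n),np.degrees(np.arctan2(*(f-n)[:2][::-1])))
a=np.radians(6.7);ex=np.array([np.cos(a),np.sin(a)]);ey=np.array([-ex[1],ex[0]])
print("origin by line",f[:2]-.05*ex,"by post",post[:2]+.036*ey,"by tip",tip[:2]-.028*ey)
# eye top: ray
print("eye top front px ->",[onz(w,u,.288) for u in [(283,170)]])
E
```

```text
tip [ 0.5753 -0.0419  0.178 ] post [ 0.5816 -0.1094  0.169 ] 0.06836983798554898 yaw 5.386251210327782
line [ 0.6232 -0.0672  0.038 ] [ 0.455 -0.09   0.038] 0.16973118399645393 7.709673250991516
origin by line [ 0.5736 -0.0731] by post [ 0.5774 -0.0736] by tip [ 0.5785 -0.0697]
eye top front px -> [array([ 0.5964, -0.1234,  0.288 ])]
```

View pics/w4c.png

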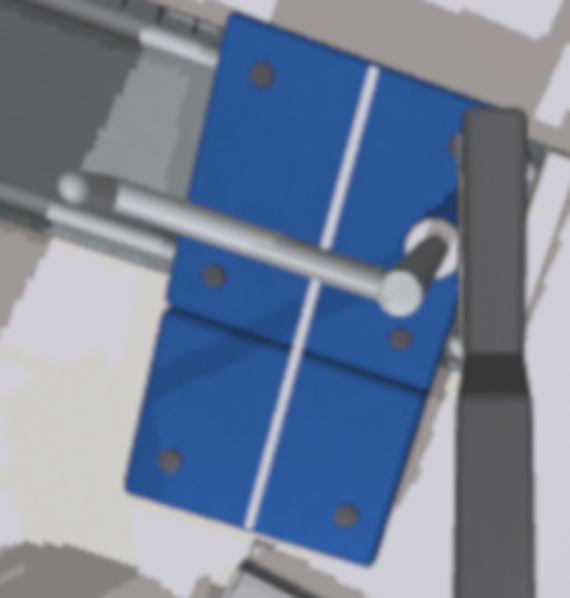

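```bash
python3 -m pendant '[[0,0,0,8,1],[0,0,0,8,1],[0,0,0,2.6,1],[0.003,-0.03,0,0,1],[0.0025,-0.04,0,0,1],[0.002,-0.04,0,0,1],[0,-0.0262,0.02,0,1],[0,0,0.03,0,1],[0,0,0.03,0,1],[0,0,0.022,0,1]]'
python3 -m pendant '[[0,0,0,0,1],[0,0,0,0,1],[0,0,0,0,1],[0,0,0,0,1],[0,0,0,0,1],[0,0,0,0,1],[0,0,0,0,1],[0,0,0,0,1],[0,0,0,0,1],[0,0,0,0,1]]'
python3 - <<'E'
from h import *
import pickle
for n in ["wrist","scene","side"]:
    P=robot.camera_params(n); im=robot.capture(n)[:,:,::-1];cv2.imwrite(f"pics/{n}5.png",im)
    pickle.dump(P,open(f"P5{n}.pkl","wb"))
im=cv2.imread("pics/scene5.png");cv2.imwrite("pics/scene5c.png",cv2.resize(im[150:270,240:400],None,fx=5,fy=5,interpolation=cv2.INTER_CUBIC))
im=cv2.imread("pics/side5.png");cv2.imwrite("pics/side5c.png",cv2.resize(im[150:270,220:380],None,fx=5,fy=5,interpolation=cv2.INTER_CUBIC))
E
```

```text
time_s: 10.45
position: [0.528, -0.0153, 0.1562]
eef_rot: [-3.135, -0.199, 0.001]
wrist_force: [0.6, -0.1, -0.1]
finger_gap: 0.083
time_s: 11.45
position: [0.5286, -0.0157, 0.1575]
eef_rot: [-3.136, -0.189, 0.0]
wrist_force: [0.9, 0.2, 0.2]
finger_gap: 0.077
```

View pics/wrist5.png

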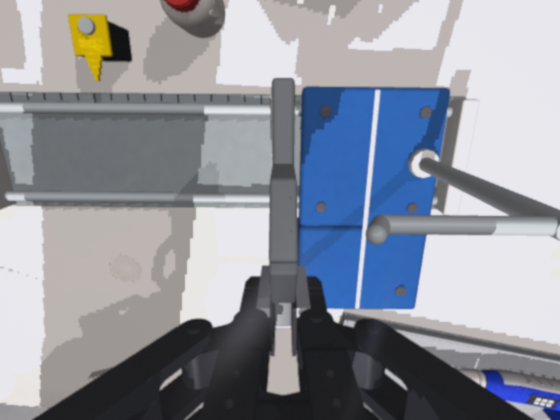

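View pics/scene5c.png

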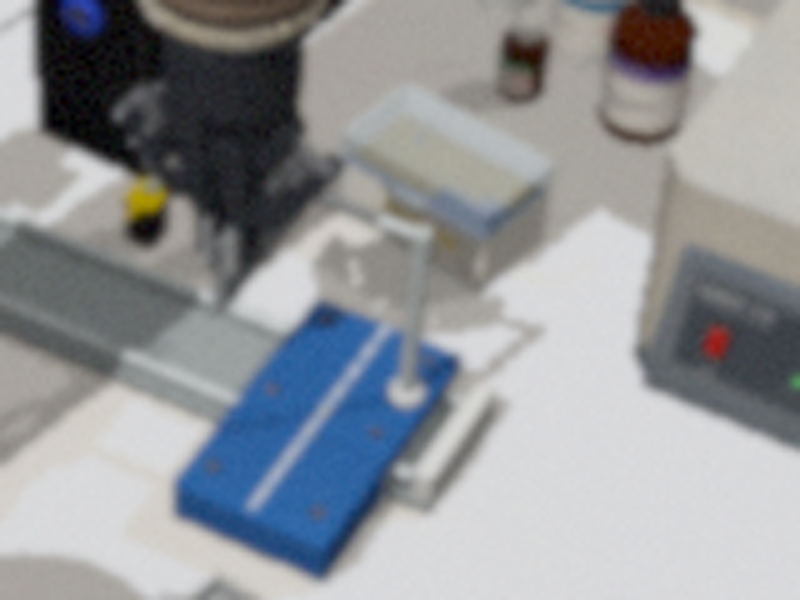

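View pics/side5c.png

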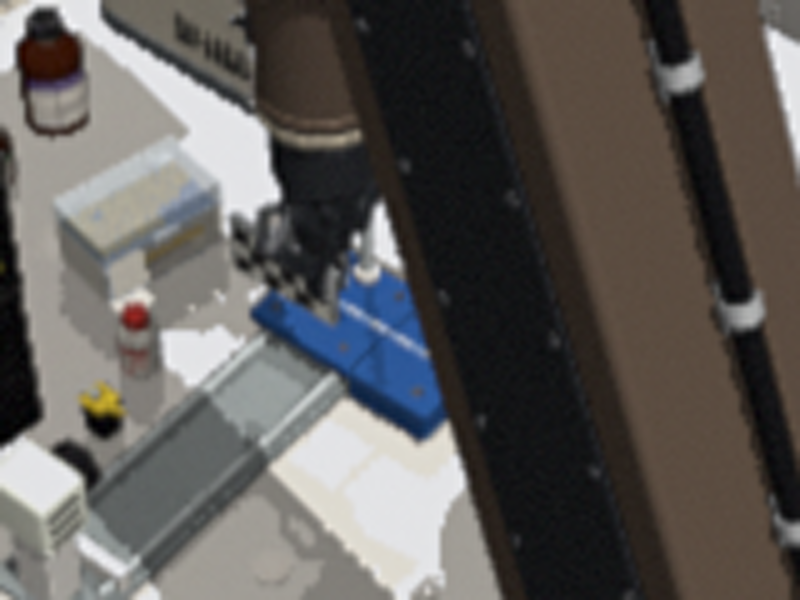

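```bash
python3 - <<'E'
from h import *
import pickle
np.set_printoptions(precision=4,suppress=True)
w=pickle.load(open("P5wrist.pkl","rb"))
st=robot.get_state();R=Rot.from_rotvec(st['eef_rot']).as_matrix();t=st['position'];print(t, "yaw",np.degrees(np.arctan2(R[1,0],R[0,0])))
ex=R[:,0];ey=-R[:,1];z=np.array([0,0,1])
for off in (.041,):
  et=t+ex*off+z*.0281
  print("eye",et)
  for nm,dx,dz in [("panel far end top",.05,-.0305),("far panel/eye",.021,-.0305),("far eave 16",.021,-.014),("apex out",0,.007),("apex in",0,0),("near eave",-.021,-.014),("near panel",-.021,-.0305)]:
    print(nm,proj(w,et+ex*dx+z*dz))
tip=onz(w,(377.5,233),.178);print("tip",tip)
rod=[onz(w,u,.1685) for u in [(400,226),(540,228)]];print("rod top pts",rod)
o=et
for nm,q in [("tip",tip),("rodA",rod[0]),("rodB",rod[1])]:
    d=q-et;print(nm,"rel eye x",d@ex,"y",d@ey)
im=cv2.imread("pics/wrist5.png");cv2.imwrite("pics/w5c.png",cv2.resize(im[60:320,240:400],None,fx=2.3,fy=2.3,interpolation=cv2.INTER_CUBIC))
E
```

```text
[ 0.5286 -0.0157  0.1575] yaw 6.901676327100828
eye [ 0.5693 -0.0108  0.1856]
panel far end top [[284.2927  75.1651]]
far panel/eye [[284.1793 161.9583]]
far eave 16 [[284.4068 171.3097]]
apex out [[284.6704 262.1811]]
apex in [[284.5346 251.2225]]
near eave [[284.2267 287.9478]]
near panel [[284.0433 265.9894]]
tip [ 0.5755 -0.0395  0.178 ]
rod top pts [array([ 0.5754, -0.05  ,  0.1685]), array([ 0.5805, -0.0979,  0.1685])]
tip rel eye x 0.0026887980096800173 y -0.029248783624926153
rodA rel eye x 0.001382991803556406 y -0.03963015169904695
rodB rel eye x 0.0006374206718485429 y -0.08777999392484574
```

View pics/w5c.png

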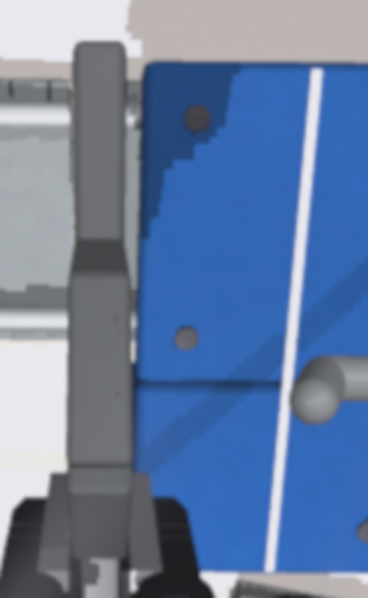

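```bash
python3 -m pendant '[[0.0015,0.005,0.0005,0,1],[0,0.008,0,0,1],[0,0.008,0,0,1],[0,0.008,0,0,1],[0,0.01,0,0,1],[0,0.01,0,0,1],[0,0.009,0,0,1],[0,0,0,0,1],[0,0,0,0,1],[0,0,0,0,1]]'
python3 - <<'E'
from h import *
import pickle
for n in ["wrist","scene"]:
    P=robot.camera_params(n); im=robot.capture(n)[:,:,::-1];cv2.imwrite(f"pics/{n}6.png",im)
    pickle.dump(P,open(f"P6{n}.pkl","wb"))
im=cv2.imread("pics/scene6.png");cv2.imwrite("pics/scene6c.png",cv2.resize(im[150:270,240:400],None,fx=5,fy=5,interpolation=cv2.INTER_CUBIC))
E
```

```text
time_s: 12.6
position: [0.5369, -0.0729, 0.157]
eef_rot: [-3.136, -0.189, 0.0]
wrist_force: [-0.2, -0.3, -0.4]
finger_gap: 0.08
```

View pics/wrist6.png

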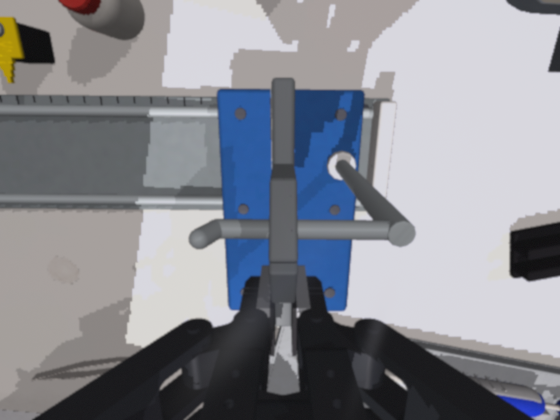

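View pics/scene6c.png

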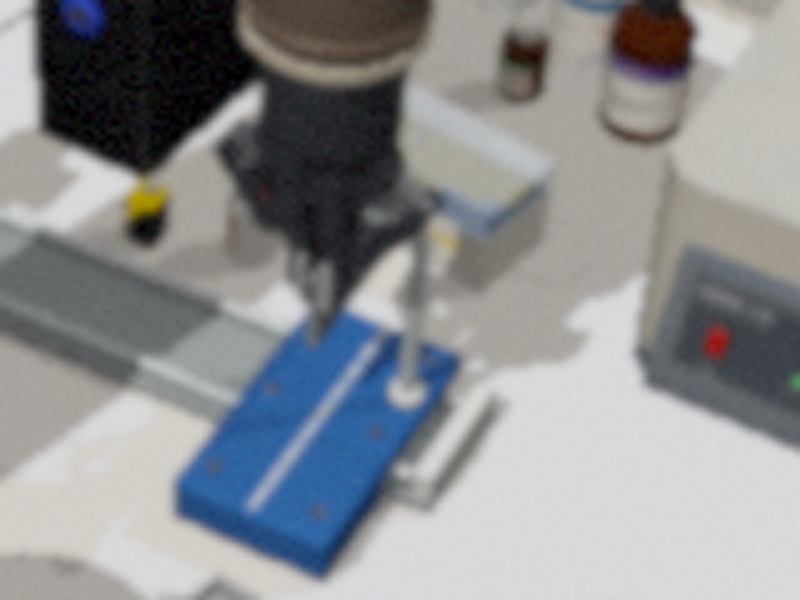

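```bash
python3 -m pendant '[[0,0,0.005,0,1],[0,0,0.005,0,1],[0,0,0.004,0,1],[0,0,0.002,0,1],[0,0,0,0,1],[0,0,0.001,0,1],[0,0,0,0,1],[0,0,0,0,1],[0,0,0,0,1],[0,0,0,0,1]]'
```

```text
time_s: 13.7
position: [0.5371, -0.0732, 0.1401]
eef_rot: [3.136, 0.189, 0.0]
wrist_force: [1.4, 0.5, -0.9]
finger_gap: 0.082
```

```bash
python3 -m pendant '[[0,0,0.001,0,1],[0,0,0.001,0,1],[0,0,0,0,1],[0,0,0,0,1],[0,0,0,0,1],[0,0,0,0,1],[0,0,0,0,1],[0,0,0,0,1],[0,0,0,0,1],[0,0,0,0,1]]'
```

```text
time_s: 14.7
position: [0.5374, -0.0732, 0.1385]
eef_rot: [3.136, 0.189, 0.002]
wrist_force: [-2.1, -0.5, 9.4]
finger_gap: 0.08
```

```bash
python3 -m pendant '[[0,0,-0.001,0,1],[0,0,0,0,0.85],[0,0,0,0,0.75],[0,0,0,0,0.65],[0,0,0,0,0.6],[0,0,0,0,0.6],[0,0,0,0,0.6],[0,0,0,0,0.6],[0,0,0,0,0.6],[0,0,0,0,0.6]]'
python3 - <<'E'
from h import *
for n in ["wrist","side"]:
    im=robot.capture(n)[:,:,::-1];cv2.imwrite(f"pics/{n}7.png",im)
E
```

```text
time_s: 15.7
position: [0.5371, -0.0731, 0.139]
eef_rot: [3.136, 0.189, 0.0]
wrist_force: [-0.9, 0.5, -0.4]
finger_gap: 0.393
```

View pics/wrist7.png

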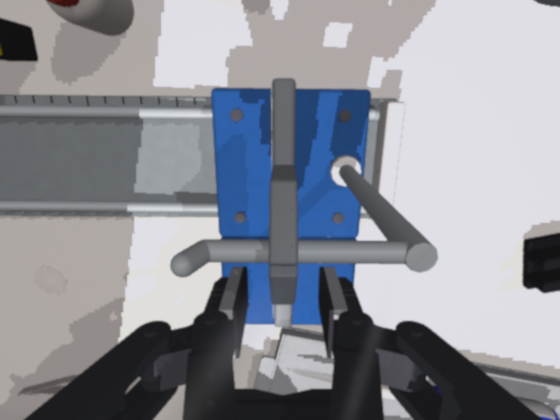

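```bash
python3 -m pendant '[[0,0,-0.02,0,0.6],[0,0,-0.03,0,0.6],[0,0,-0.03,0,0.6],[0,0,-0.03,0,0.8],[0,0,-0.031,0,1],[-0.02,0.02,0,-8,1],[-0.02,0.022,0,-8,1],[0,0.03,0,-8,1],[0,0,0,-8,1],[0,0,0,-8,1]]'
python3 - <<'E'
from h import *
import pickle
np.set_printoptions(precision=4,suppress=True)
P=robot.camera_params("wrist"); im=robot.capture("wrist")[:,:,::-1];cv2.imwrite("pics/w8.png",im);pickle.dump(P,open("P8.pkl","wb"))
im=robot.capture("scene")[:,:,::-1];cv2.imwrite("pics/scene8.png",im);cv2.imwrite("pics/scene8c.png",cv2.resize(im[150:270,240:400],None,fx=5,fy=5,interpolation=cv2.INTER_CUBIC))
w=pickle.load(open("P0.pkl","rb"))['wrist'];print("tray from w0",[onz(w,u,.02)[:2] for u in [(100,250),(5,236)]])
w=pickle.load(open("P2.pkl","rb"))['wrist'];print("tray from w2",[onz(w,u,.02)[:2] for u in [(155,2),(157,255),(70,247)]])
w=pickle.load(open("P4wrist.pkl","rb"));print("tray from w4",[onz(w,u,.02)[:2] for u in [(200,238),(160,308)]])
E
```

```text
time_s: 16.8
position: [0.5176, -0.1503, 0.28]
eef_rot: [2.879, 1.256, 0.0]
wrist_force: [-0.7, 0.6, 0.0]
finger_gap: 0.002
tray from w0 [array([ 0.4358, -0.0818]), array([ 0.3297, -0.0642])]
tray from w2 [array([ 0.4312, -0.1094]), array([ 0.3978, -0.3988]), array([ 0.2854, -0.3873])]
tray from w4 [array([ 0.4338, -0.0935]), array([ 0.323 , -0.0815])]
```

View pics/w8.png

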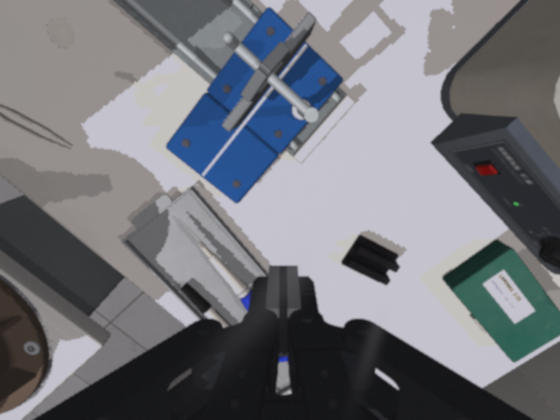

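View pics/scene8c.png

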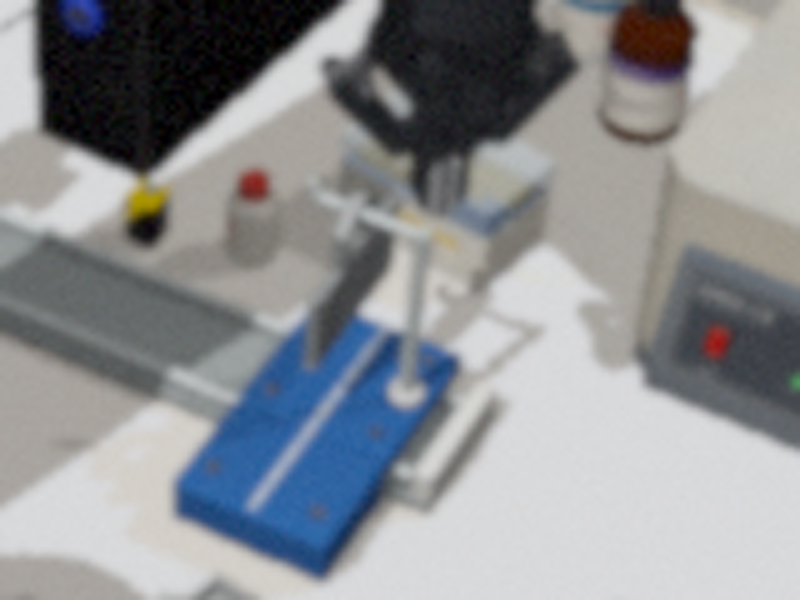

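```bash
python3 -m pendant '[[0,0,0,-8.5,1],[0,0,0,-8.5,1],[0,0,0,-8.5,1],[0,0,0,-8.5,1],[0,0,0,-8.5,1],[0,0,0,-8.5,1],[0,0,0,-8.5,1],[0,0,0,-8.5,1],[0,0,0,-8.5,1],[0,0,0,-8.5,1]]'
python3 -m pendant '[[0,0,0.02,-8.5,1],[0,0,0.02,-8.5,1],[0,0,0.02,-8.5,1],[0,0,0,-8.5,1],[0,0,0,-8.5,1],[0,0,0,-8.5,1],[0,0,0,-4,1],[0,0,0,0,1],[0,0,0,0,1],[0,0,0,0,1]]'
python3 - <<'E'
from h import *
np.set_printoptions(precision=4,suppress=True)
st=robot.get_state();R=Rot.from_rotvec(st['eef_rot']).as_matrix();t=st['position'];print(st['joints'],t, "yaw",np.degrees(np.arctan2(R[1,0],R[0,0])))
a=np.radians(6.6);ex=np.array([np.cos(a),np.sin(a)]);ey=np.array([-ex[1],ex[0]]);d=t[:2]-[.5775,-.0725];print("carr",d@ex,d@ey)
E
```

```text
time_s: 17.9
position: [0.5176, -0.1492, 0.28]
eef_rot: [-1.278, -2.87, -0.0]
wrist_force: [0.4, 0.0, 0.2]
finger_gap: 0.0
time_s: 18.9
position: [0.5176, -0.1493, 0.22]
eef_rot: [-0.184, 3.136, -0.0]
wrist_force: [-0.6, 0.3, -0.3]
finger_gap: -0.0
[-0.3372  0.3684  1.8908 -0.      0.8825 -2.0251] [ 0.5176 -0.1493  0.22  ] yaw -173.28669777932237
carr -0.06832491242678361 -0.06944114270946708
```

```bash
python3 -m pendant '[[0.02,-0.018,0.01,0,1],[0,0,0.04,0,1],[0,0,0.04,0,1],[0,0,0.04,0,1],[0,0,0.03,0,1],[0,0,0.015,0,1],[0,0,0.003,0,1],[0,0,0,0,1],[0,0,0,0,1],[0,0,0,0,1]]'
python3 - <<'E'
from h import *
import pickle
P=robot.camera_params("wrist"); im=robot.capture("wrist")[:,:,::-1];cv2.imwrite("pics/w9.png",im);pickle.dump(P,open("P9.pkl","wb"))
E
```

```text
time_s: 19.9
position: [0.5006, -0.1699, 0.0431]
eef_rot: [-0.188, 3.134, -0.001]
wrist_force: [-0.1, 0.7, -0.0]
finger_gap: 0.001
```

View pics/w9.png

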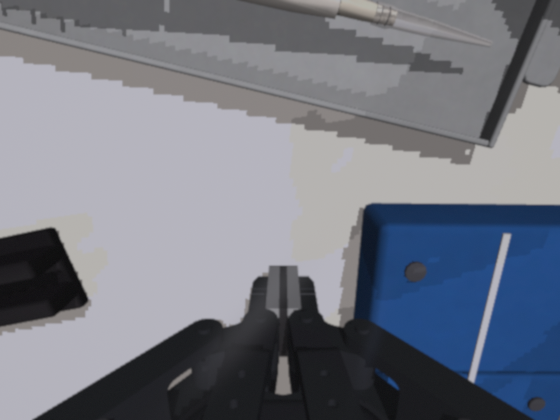

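```bash
python3 -m pendant '[[0,0.006,0,0,1],[0,0.006,0,0,1],[0,0.004,0,0,1],[0,0.003,0,0,1],[0,0.003,0,0,1],[0,0.003,0,0,1],[0,0.003,0,0,1],[0,0.003,0,0,1],[0,0.004,0,0,1],[0,0.005,0,0,1]]'
python3 -m pendant '[[0,0.006,0,0,1],[0,0.006,0,0,1],[0,0.006,0,0,1],[0,0.006,0,0,1],[0,0.006,0,0,1],[0,0.006,0,0,1],[0,0.006,0,0,1],[0,0.006,0,0,1],[0,0.006,0,0,1],[0,0.006,0,0,1]]'
python3 - <<'E'
from h import *
im=robot.capture("wrist")[:,:,::-1];cv2.imwrite("pics/w10.png",im)
im=robot.capture("scene")[:,:,::-1];cv2.imwrite("pics/scene10.png",im);cv2.imwrite("pics/scene10c.png",cv2.resize(im[150:270,200:360],None,fx=5,fy=5,interpolation=cv2.INTER_CUBIC))
E
```

```text
time_s: 20.95
position: [0.4952, -0.1298, 0.042]
eef_rot: [-0.189, 3.136, -0.0]
wrist_force: [0.8, -2.6, 0.1]
finger_gap: -0.001
time_s: 21.95
position: [0.4879, -0.0699, 0.0421]
eef_rot: [-0.189, 3.136, -0.0]
wrist_force: [2.4, -3.1, 0.6]
finger_gap: -0.0
```

View pics/w10.png

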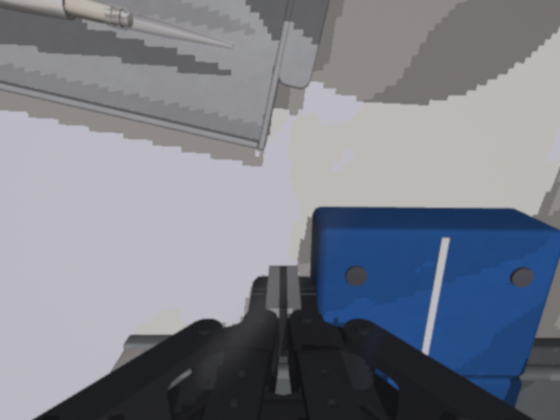

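View pics/scene10c.png

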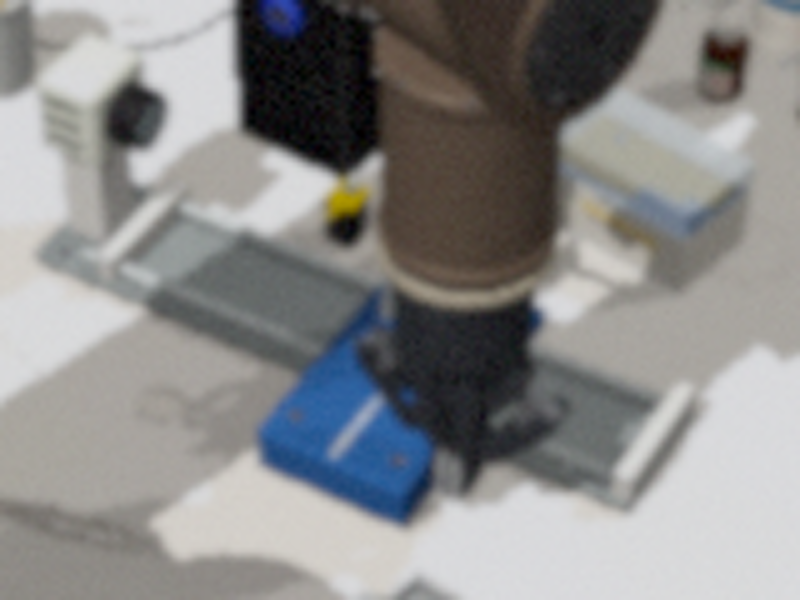

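```bash
cat > line.py <<'E'
from h import *
np.set_printoptions(precision=4,suppress=True)
import sys
def line(im,p,lo=235,hi=350):
    m=((im.min(2)>165)).astype(np.uint8); hsv=cv2.cvtColor(im,cv2.COLOR_BGR2HSV)
    blue=((hsv[...,0]>100)&(hsv[...,0]<125)&(hsv[...,1]>130)).astype(np.uint8)
    pts=[]
    for r in range(lo,hi):
        b=np.where(blue[r])[0]
        if len(b)<50: continue
        x=np.where(m[r]&(np.arange(560)>b[0]+20)&(np.arange(560)<b[-1]-5))[0]
        if 2<len(x)<14: pts.append((x.mean(),r))
    pts=np.array(pts);vx,vy,x0,y0=cv2.fitLine(pts.astype(np.float32),cv2.DIST_HUBER,0,.01,.01).ravel()
    P=[onz(p,(x0+vx*s,y0+vy*s),.038)[:2] for s in (-50,0,50)]
    return P,len(pts)
a=np.radians(6.65);ex=np.array([np.cos(a),np.sin(a)]);ey=np.array([-ex[1],ex[0]])
ptr=np.array([.6103,.1184])
if __name__=="__main__":
    im=cv2.imread(sys.argv[1]);P,n=line(im,robot.camera_params("wrist"))
    t=robot.get_state()['position'][:2]
    print(n,P,"remaining",[(ptr-q)@ey for q in P],"line-tcp",(P[1]-t)@ey, "yaw",np.degrees(np.arctan2(*(P[2]-P[0])[::-1])))
E
python3 line.py pics/w10.png
```

```text
105 [array([ 0.4957, -0.0038]), array([ 0.4709, -0.0065]), array([ 0.4486, -0.009 ])] remaining [np.float64(0.10806153876026155), np.float64(0.10793502343350427), np.float64(0.10782161669557926)] line-tcp 0.06444622428086423 yaw -173.6403615551086
```

```bash
python3 -m pendant '[[0,0.006,0,0,1],[0,0.006,0,0,1],[0,0.006,0,0,1],[0,0.006,0,0,1],[0,0.006,0,0,1],[0,0.006,0,0,1],[0,0.006,0,0,1],[0,0.006,0,0,1],[0,0.006,0,0,1],[0,0.006,0,0,1]]'
python3 -m pendant '[[0,0.006,0,0,1],[0,0.006,0,0,1],[0,0.006,0,0,1],[0,0.006,0,0,1],[0,0.005,0,0,1],[0,0.004,0,0,1],[0,0.003,0,0,1],[0,0.001,0,0,1],[0,-0.002,0,0,1],[0,-0.006,0,0,1]]'
python3 - <<'E'
from h import *
im=robot.capture("wrist")[:,:,::-1];cv2.imwrite("pics/w11.png",im)
im=robot.capture("scene")[:,:,::-1];cv2.imwrite("pics/scene11.png",im);cv2.imwrite("pics/scene11c.png",cv2.resize(im[150:270,200:360],None,fx=5,fy=5,interpolation=cv2.INTER_CUBIC))
E
python3 line.py pics/w11.png
```

```text
time_s: 23.05
position: [0.4807, -0.0103, 0.042]
eef_rot: [-0.189, 3.136, -0.0]
wrist_force: [-0.7, -2.9, -1.4]
finger_gap: 0.004
time_s: 24.05
position: [0.4769, 0.0179, 0.042]
eef_rot: [0.19, -3.135, -0.0]
wrist_force: [-0.2, -0.9, 0.1]
finger_gap: -0.005Traceback (most recent call last):
  File "line.py", line 19, in <module>
    im=cv2.imread(sys.argv[1]);P,n=line(im,robot.camera_params("wrist"))
                                   ~~~~^^^^^^^^^^^^^^^^^^^^^^^^^^^^^^^^^
  File "line.py", line 13, in line
    pts=np.array(pts);vx,vy,x0,y0=cv2.fitLine(pts.astype(np.float32),cv2.DIST_HUBER,0,.01,.01).ravel()
                                  ~~~~~~~~~~~^^^^^^^^^^^^^^^^^^^^^^^^^^^^^^^^^^^^^^^^^^^^^^^^^
cv2.error: OpenCV(4.12.0) /io/opencv/modules/imgproc/src/linefit.cpp:618: error: (-215:Assertion failed) npoints2 >= 0 || npoints3 >= 0 in function 'fitLine'
```

View pics/w11.png

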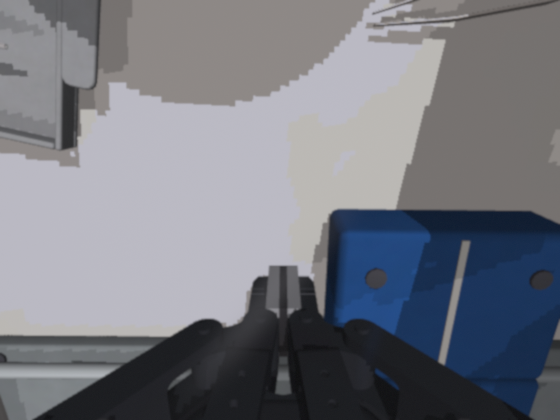

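View pics/scene11c.png

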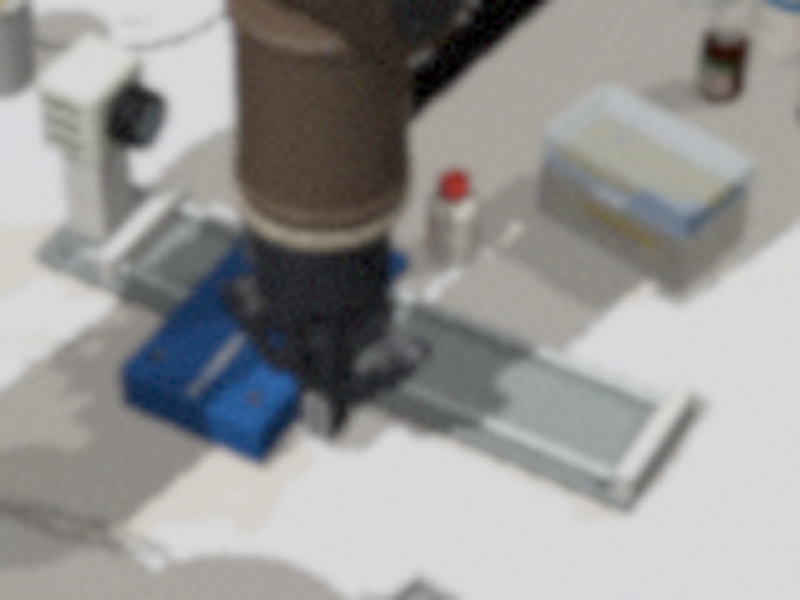

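```bash
python3 -m pendant '[[0,-0.03,0,0,1],[0,-0.02,-0.03,0,1],[0,-0.02,-0.04,0,1],[0,0,-0.04,0,1],[0,0,-0.04,0,1],[0,0,-0.04,0,1],[0,0,-0.04,0,1],[0,0,-0.03,0,1],[0,0,0,0,1],[0,0,0,0,1]]'
python3 - <<'E'
from h import *
import pickle
for n in ["wrist","scene","side"]:
    P=robot.camera_params(n); im=robot.capture(n)[:,:,::-1];cv2.imwrite(f"pics/{n}12.png",im);pickle.dump(P,open(f"P12{n}.pkl","wb"))
im=cv2.imread("pics/scene12.png");cv2.imwrite("pics/scene12c.png",cv2.resize(im[150:270,200:360],None,fx=5,fy=5,interpolation=cv2.INTER_CUBIC))
E
```

```text
time_s: 25.15
position: [0.4856, -0.0518, 0.3023]
eef_rot: [-0.188, 3.135, -0.0]
wrist_force: [-0.9, 0.0, -1.3]
finger_gap: 0.002
```

View pics/wrist12.png

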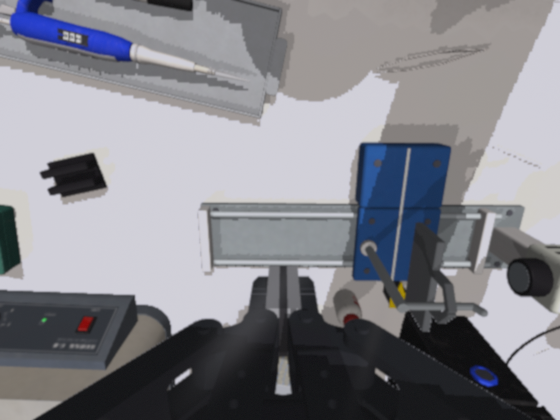

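View pics/scene12c.png

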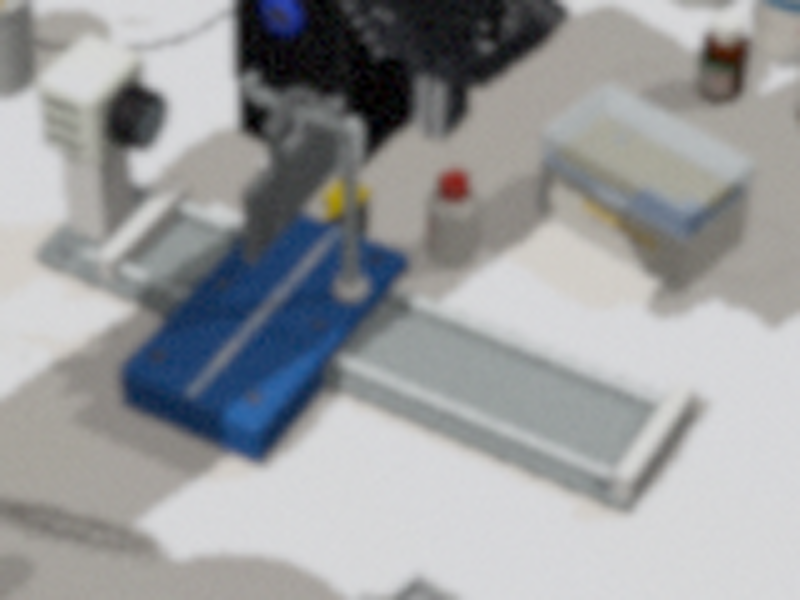

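```bash
python3 - <<'E'
import cv2
im=cv2.imread("pics/wrist12.png");cv2.imwrite("pics/w12c.png",cv2.resize(im[210:330,340:480],None,fx=5,fy=5,interpolation=cv2.INTER_CUBIC))
E
```

```text
(no output)
```

View pics/w12c.png

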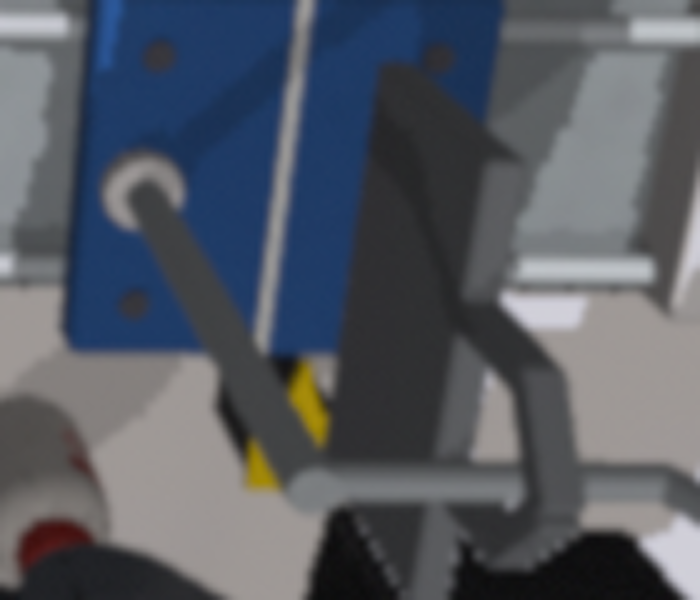

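```bash
python3 - <<'E'
from h import *
import pickle
from line import *
w=pickle.load(open("P12wrist.pkl","rb"))
c=lambda u,v:(340+u/5-.4,210+v/5-.4)
l=[onz(w,c(*u),.038)[:2] for u in [(306,5),(262,347)]];t=onz(w,c(303,362),.037)[:2]
d=(l[0]-l[1]);print(l,t,"yaw",np.degrees(np.arctan2(-d[1],-d[0])), "rem",[(t-q)@ey for q in l])
E
```

```text
[array([0.5108, 0.0948]), array([0.6037, 0.1054])] [0.6073 0.1174] yaw 6.472335844736228 rem [np.float64(0.011268667077892737), np.float64(0.01155859588680615)]
```

```bash
python3 -m pendant '[[0,0,0.04,0,1],[0,0,0.04,0,1],[0,0,0.04,0,1],[0,0,0.04,0,1],[0,0,0.04,0,1],[0,0,0.04,0,1],[0,0.02,0.02,0,1],[0,0.02,0,0,1],[0,0.02,0,0,1],[0,0.01,0,0,1]]'
python3 -m pendant '[[0,0.004,0,0,1],[0,0.002,0,0,1],[0,0.002,0,0,1],[0,0.002,0,0,1],[0,0.002,0,0,1],[0,0.002,0,0,1],[0,0.002,0,0,1],[0,0.001,0,0,1],[0,0,0,0,1],[0,0,0,0,1]]'
```

```text
time_s: 26.3
position: [0.4758, 0.0191, 0.0409]
eef_rot: [0.19, -3.133, -0.0]
wrist_force: [0.5, 0.1, 0.2]
finger_gap: 0.001
time_s: 27.3
position: [0.4751, 0.0349, 0.042]
eef_rot: [0.189, -3.136, -0.0]
wrist_force: [-0.3, -0.2, -0.3]
finger_gap: 0.0
```

```bash
python3 -m pendant '[[0,0.001,0,0,1],[0,0.001,0,0,1],[0,0,0,0,1],[0,0,0,0,1],[0,-0.01,0,0,1],[0,-0.03,0,0,1],[0,-0.03,-0.03,0,1],[0,-0.01,-0.04,0,1],[0,0,-0.04,0,1],[0,0,-0.04,0,1]]'
python3 -m pendant '[[0,0,-0.04,0,1],[0,0,-0.04,0,1],[0,0,-0.03,0,1],[0,-0.02,0,0,1],[0,-0.01,0,0,1],[0,0,0,0,1],[0,0,0,0,1],[0,0,0,0,1],[0,0,0,0,1],[0,0,0,0,1]]'
python3 - <<'E'
from h import *
import pickle
for n in ["wrist","scene","side"]:
    P=robot.camera_params(n); im=robot.capture(n)[:,:,::-1];cv2.imwrite(f"pics/{n}13.png",im);pickle.dump(P,open(f"P13{n}.pkl","wb"))
im=cv2.imread("pics/scene13.png");cv2.imwrite("pics/scene13c.png",cv2.resize(im[150:270,200:360],None,fx=5,fy=5,interpolation=cv2.INTER_CUBIC))
im=cv2.imread("pics/wrist13.png");cv2.imwrite("pics/w13c.png",cv2.resize(im[210:330,340:500],None,fx=5,fy=5,interpolation=cv2.INTER_CUBIC))
im=cv2.imread("pics/side13.png");cv2.imwrite("pics/side13c.png",cv2.resize(im[150:310,180:380],None,fx=4,fy=4,interpolation=cv2.INTER_CUBIC))
E
```

```text
time_s: 28.3
position: [0.484, -0.0437, 0.1935]
eef_rot: [0.187, -3.135, -0.0]
wrist_force: [1.7, 0.3, 0.2]
finger_gap: -0.0
time_s: 29.3
position: [0.488, -0.072, 0.3018]
eef_rot: [0.19, -3.135, -0.0]
wrist_force: [-0.3, -0.2, -0.7]
finger_gap: 0.002
```

View pics/w13c.png

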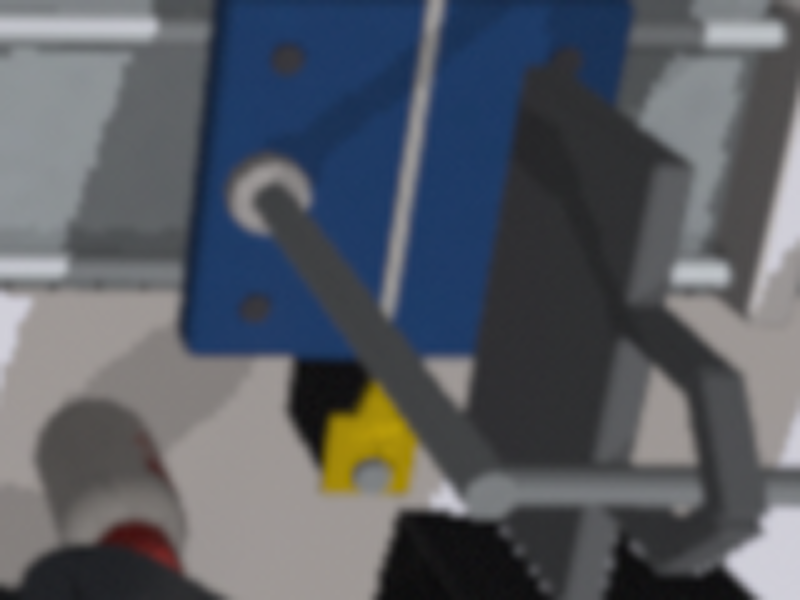

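View pics/scene13c.png

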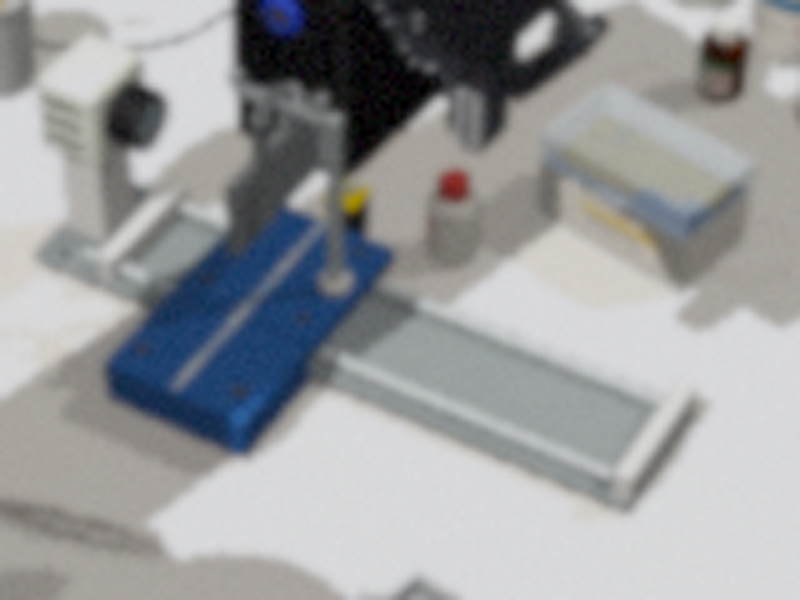

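View pics/side13c.png

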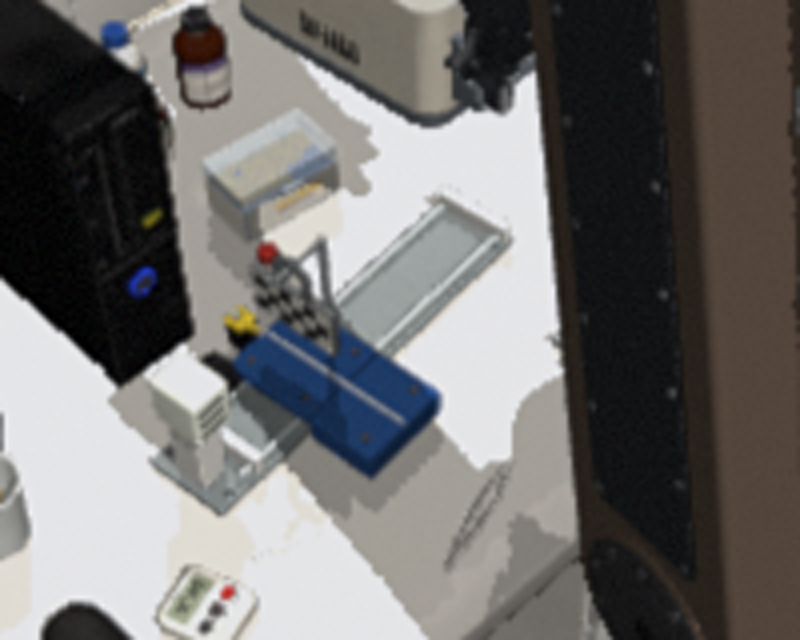

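```bash
python3 -m pendant '[[0,0.03,-0.01,0,1],[0,0.03,-0.01,0,1],[0,0.03,-0.01,0,1],[0,0.03,-0.01,0,1],[0,0.02,0,0,1],[0,0,0,0,1],[0,0,0,0,1],[0,0,0,0,1],[0,0,0,0,1],[0,0,0,0,1]]'
python3 - <<'E'
from h import *
import pickle
from line import *
w=pickle.load(open("P13wrist.pkl","rb"))
c=lambda u,v:(340+u/5-.4,210+v/5-.4)
l=[onz(w,c(*u),.038)[:2] for u in [(436,5),(389,310)]];t=onz(w,c(373,372),.037)[:2]
print(l,t,"rem",[(t-q)@ey for q in l])
n="wrist";P=robot.camera_params(n); im=robot.capture(n)[:,:,::-1];cv2.imwrite(f"pics/{n}14.png",im);pickle.dump(P,open(f"P14{n}.pkl","wb"))
E
```

```text
time_s: 30.45
position: [0.4714, 0.066, 0.3419]
eef_rot: [0.187, -3.136, 0.0]
wrist_force: [-0.4, -0.6, -0.2]
finger_gap: -0.001
[array([0.5088, 0.1055]), array([0.5908, 0.1149])] [0.6095 0.1158] rem [np.float64(-0.001404214525039396), np.float64(-0.0012591841037973082)]
```

View pics/wrist14.png

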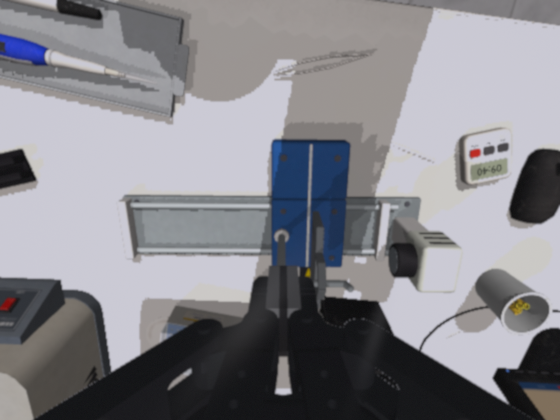

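```bash
python3 - <<'E'
import cv2
im=cv2.imread("pics/wrist14.png");cv2.imwrite("pics/w14c.png",cv2.resize(im[220:310,260:360],None,fx=6.5,fy=6.5,interpolation=cv2.INTER_CUBIC))
E
```

```text
(no output)
```

View pics/w14c.png

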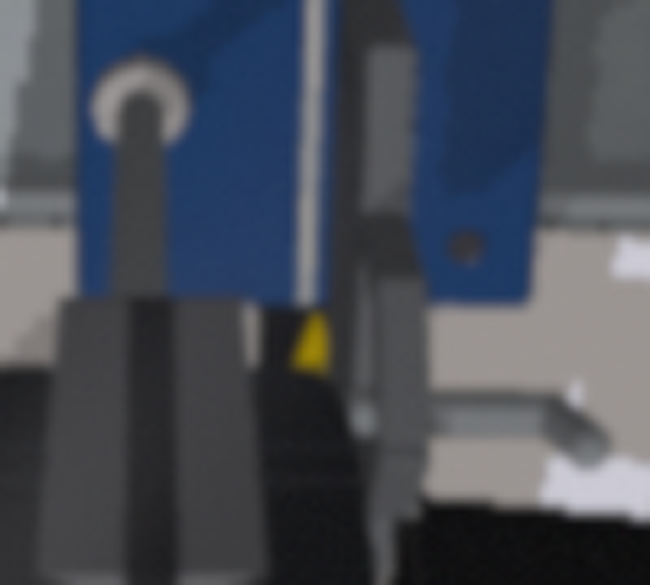

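```bash
python3 -m pendant '[[0,-0.018,0,0,1],[0,-0.018,0,0,1],[0,0,0,0,1],[0,0,0,0,1],[0,0,0,0,1],[0,0,0,0,1],[0,0,0,0,1],[0,0,0,0,1],[0,0,0,0,1],[0,0,0,0,1]]'
python3 - <<'E'
from h import *
import pickle
n="wrist";P=robot.camera_params(n); im=robot.capture(n)[:,:,::-1];cv2.imwrite(f"pics/{n}15.png",im);pickle.dump(P,open(f"P15{n}.pkl","wb"))
cv2.imwrite("pics/w15c.png",cv2.resize(im[220:310,300:400],None,fx=6.5,fy=6.5,interpolation=cv2.INTER_CUBIC))
E
```

```text
time_s: 31.5
position: [0.4756, 0.0309, 0.342]
eef_rot: [-0.189, 3.136, 0.0]
wrist_force: [0.7, -0.5, -0.8]
finger_gap: -0.001
```

View pics/w15c.png

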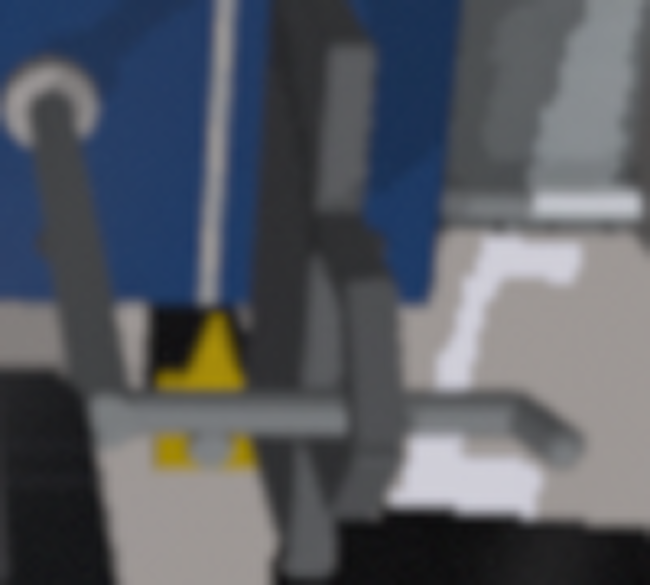

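```bash
python3 - <<'E'
from h import *
import pickle
from line import *
w=pickle.load(open("P15wrist.pkl","rb"))
c=lambda u,v:(300+u/6.5-.42,220+v/6.5-.42)
l=[onz(w,c(*u),.038)[:2] for u in [(226,5),(208,298)]];t=onz(w,c(216.5,313),.037)[:2];b=onz(w,c(207,467),.036)[:2]
d=l[1]-l[0];u=d/np.linalg.norm(d);n=np.array([-u[1],u[0]])
print(l,t,"yaw",np.degrees(np.arctan2(d[1],d[0])),"rem",[(t-q)@ey for q in l],"own normal",(t-l[1])@n, "block",[(b-q)@ey for q in l])
E
```

```text
[array([0.5361, 0.1083]), array([0.6033, 0.116 ])] [0.6072 0.1186] yaw 6.468304555354902 rem [np.float64(0.0019932202931182497), np.float64(0.0022077935333063205)] own normal 0.0022209903462071705 block [np.float64(0.002085920263184626), np.float64(0.0023004935033726953)]
```

```bash
python3 -m pendant '[[0,-0.03,0,0,1],[0,0,0.04,0,1],[0,0,0.045,0,1],[0,0,0.045,0,1],[0,0,0.045,0,1],[0,0,0.045,0,1],[0,0,0.045,0,1],[0,0,0.035,0,1],[0,0.015,0,0,1],[0,0.015,0,0,1]]'
python3 -m pendant '[[0,0.001,0,0,1],[0,0,0,0,1],[0,0,0,0,1],[0,0,0,0,1],[0,0,0,0,1],[0,0,0,0,1],[0,0,0,0,1],[0,0,0,0,1],[0,0,0,0,1],[0,0,0,0,1]]'
```

```text
time_s: 32.55
position: [0.4748, 0.0309, 0.0405]
eef_rot: [0.187, -3.133, -0.0]
wrist_force: [0.2, -0.7, 0.3]
finger_gap: 0.0
time_s: 33.55
position: [0.4755, 0.0319, 0.042]
eef_rot: [0.189, -3.136, 0.0]
wrist_force: [-0.6, -0.4, -0.2]
finger_gap: 0.001
```

```bash
python3 -m pendant '[[0,0.002,0,0,1],[0,0.002,0,0,1],[0,0.001,0,0,1],[0,0.001,0,0,1],[0,0.001,0,0,1],[0,0,0,0,1],[0,0,0,0,1],[0,0,0,0,1],[0,0,0,0,1],[0,0,0,0,1]]'
python3 -m pendant '[[0,-0.008,0,0,1],[0,-0.03,0,0,1],[0,0,-0.04,0,1],[0,0,-0.045,0,1],[0,0,-0.045,0,1],[0,0,-0.045,0,1],[0,0,-0.045,0,1],[0,0.02,-0.045,0,1],[0,0.01,-0.035,0,1],[0,0,0,0,1]]'
python3 -m pendant '[[0,0,0,0,1],[0,0,0,0,1],[0,0,0,0,1],[0,0,0,0,1],[0,0,0,0,1],[0,0,0,0,1],[0,0,0,0,1],[0,0,0,0,1],[0,0,0,0,1],[0,0,0,0,1]]'
python3 - <<'E'
from h import *
import pickle
for n in ["wrist","scene","side"]:
    P=robot.camera_params(n); im=robot.capture(n)[:,:,::-1];cv2.imwrite(f"pics/{n}16.png",im);pickle.dump(P,open(f"P16{n}.pkl","wb"))
im=cv2.imread("pics/wrist16.png");cv2.imwrite("pics/w16c.png",cv2.resize(im[220:310,300:400],None,fx=6.5,fy=6.5,interpolation=cv2.INTER_CUBIC))
im=cv2.imread("pics/scene16.png");cv2.imwrite("pics/scene16c.png",cv2.resize(im[150:270,200:360],None,fx=5,fy=5,interpolation=cv2.INTER_CUBIC))
E
```

```text
time_s: 34.55
position: [0.4747, 0.0388, 0.042]
eef_rot: [-0.189, 3.136, 0.0]
wrist_force: [-1.4, -0.2, -0.6]
finger_gap: -0.001
time_s: 35.55
position: [0.4774, 0.0313, 0.3468]
eef_rot: [-0.19, 3.128, -0.0]
wrist_force: [-0.2, -0.2, 0.0]
finger_gap: 0.002
time_s: 36.55
position: [0.4756, 0.0309, 0.342]
eef_rot: [-0.189, 3.136, 0.0]
wrist_force: [-0.2, 0.2, 0.6]
finger_gap: 0.002
```

View pics/w16c.png

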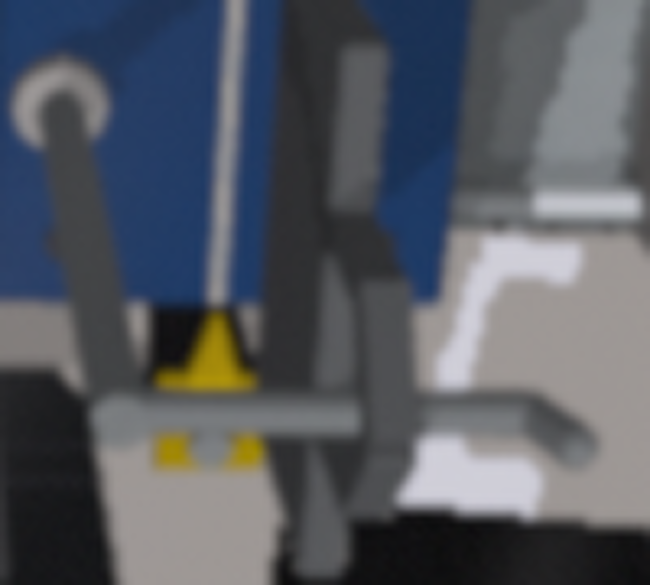

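View pics/scene16c.png

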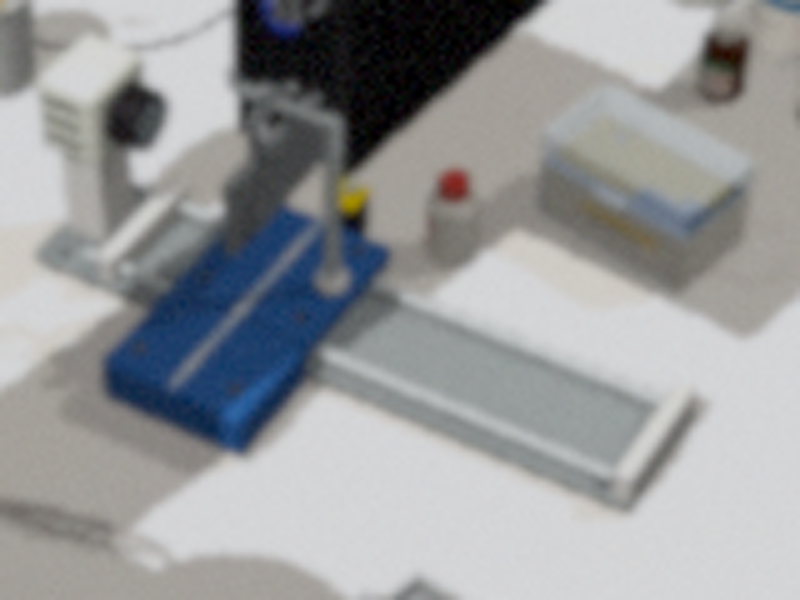

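View pics/side16.png

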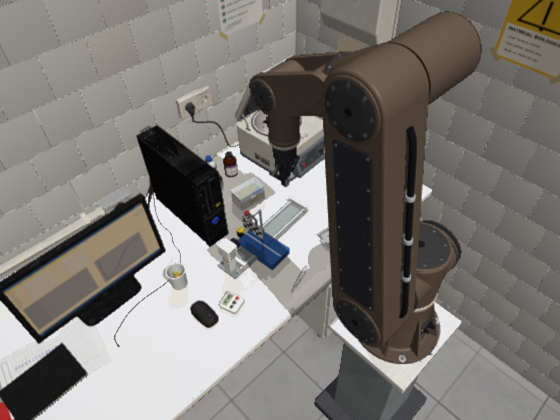

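```bash
python3 - <<'E'
from h import *
import pickle
from line import *
w=pickle.load(open("P16wrist.pkl","rb"))
c=lambda u,v:(300+u/6.5-.42,220+v/6.5-.42)
l=[onz(w,c(*u),.038)[:2] for u in [(236,5),(218.5,298)]];t=onz(w,c(216.5,313),.037)[:2]
print("rem",[(t-q)@ey for q in l])
print(robot.job_done())
E
```

```text
rem [np.float64(-8.188769032603219e-05), np.float64(-7.120699628148043e-05)]
the job is handed in; nothing more can be done
None
```

The job is handed in at about 37 s of the 72 s, and my last checks showed everything in place. `job_done()` gave no verdict.

- **Bottle:** I lifted it off the track and stood it on the bench between the pointer and the tip box. The final scene picture shows it upright.
- **Plate:** It is turned with its chequered face to the camera and hangs by its eye on the hook rod. I felt about 9 N of contact when it seated. The side view taken just before the final 2 mm push showed the chequers facing the camera. The final wrist view shows the eye on the rod a few millimetres ahead of the seat.
- **Carriage:** I pushed it in stages. After the second stage, one partly hidden view put the line about 1.3 mm past the pointer, while a clearer view put it about 2.1 mm short. I went with the clearer view and pushed 2 mm more. The last picture puts the line within about 0.1 mm of the pointer, give or take 1 mm for reading the pixels.
- **Robot:** It was clear of everything at the end, with wrist force near zero.
- **Bystanders:** None looks moved in the last views. I judged that by eye and did not measure their positions.

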